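Pack the air-line repair kit

ROBOT

A 7-joint arm with a two-finger parallel gripper is mounted at the origin on a cart in front of the work surface, level with it; the furniture and walls round the work are solid. World frame = base frame: x ahead of the robot, y to its left, z up, the work surface at z = 0. Lengths are in m, angles in rad, forces in N, time in s.
With the tool pointing down it reaches from about 0.4 to 0.875 m from the base axis. Payload 19.3 kg.
Tool frame: the origin (TCP) lies between the finger pads; the fingertips stand 17 mm ahead of it and the grasp point (between the pads) lies 2 mm behind it (bot.tips_ahead is the z of the fingertips in the tool frame, in m); z points along the fingers, y is the direction in which the jaws open and shut (so a half turn about z gives the same grasp; the last joint's range is limited). The gripper opens to 85 mm and grips with 20 to 120 N. Pads are 22 mm wide; open, the fingers measure 114 mm over their backs; the gripper's body (76 mm by 85 mm) begins 54 mm behind the grasp point. The pads swing forward as they close: fully open they stand 13 mm farther back than shut.
Start: joints at [1.172, 0.521, -0.036, 1.599, 0.021, 1.021, -0.113], TCP at [0.202, -0.592, 0.248] pointing down, gripper open.
Joint ranges: [-2.91, 2.91], [-0.3, 2.13], [-1.5, 1.42], [0.17, 2.43], [-1.26, 4.41], [0.16, 1.93], [-2.52, 2.52]. Speed limits (rad/s): [1.89, 1.89, 2.39, 2.39, 3.01, 3.01, 3.01].

INTERFACE

Orientations are given as [roll, pitch, yaw] about the fixed x, y, z axes, in that order (R = Rz(yaw) Ry(pitch) Rx(roll)).
In Python, from workcell import telemetry, cams, job, bot gives the robot as it stands.
- The arm moves only by the tool arm_command, never from a script. Its argument "deltas" is a list of rows, each a list of 7 numbers: the opening, from -1 (shut) to 1 (fully open), so that 0 is half open, then the shift along the tool's x, y, z normalised to -1 to 1, where 1 is 150 mm, then the turn, a rotation vector about the tool's x, y, z normalised to -1 to 1, where 1 is 45 degrees. In form: [[hand, tx, ty, tz, rx, ry, rz], ...]. A call has 1 to 8 rows; each row is the pose to reach, as a shift and turn from the pose commanded when the call began, along the tool's axes at that moment; what a row does not reach only later rows make up. A row lasts 1/8 s, in which the tool goes at most 62.5 mm and 10.7 degrees, less where a joint would pass 70% of its speed; a pose out of reach is approached as far as the arm can. A call with a number of a shift or a turn outside -1 to 1 is refused whole. A call with a gripper value outside its range is refused whole. The fingers move at their own pace and stop on an object; "newtons" is the grip in N (left out, the last holds). Time passes only in rows, so rows that repeat a pose let the fingers close. It gives the time, the measured TCP pose, the force and the opening at its end, in the units of the state.
- telemetry.observe(): the state, without advancing time (a new reading comes with each control period).
- cams.grab_frame(name): name is "scene" or "side" or "wrist"; returns the picture (480x640x3 uint8, blue, green, red); there is no depth.
- cams.get_calibration(name): a dict with "fx", "fy", "cx", "cy" (pixels), "R" (3x3) and "t" (3): a world point X has camera coordinates R X + t. Camera axes: x right, y down, z forward; pixel columns grow to the right and rows downward; lengths in m; the calibration is good to about 2 mm. A picture is of the moment at which its call begins: read the wrist's pose just before it. get_calibration takes no time and is no camera call; for the wrist camera it gives the pose at the moment of the call.
- job.job_done(): hands the job in, once; it reports no verdict.
The state is a dict: "clock": time; "qpos": joint angles; "qd": joint speeds; "joint_efforts": joint torques, N m; "position": TCP position; "tool_rot": TCP orientation; "force": force on the tool from outside, world axes, zero at the start; "moment": the same for the moment, N m; "grip_width": finger opening in m.
Only numpy, scipy, OpenCV 4.12 (cv2) and the standard library are available. Lean on these libraries where they do the work, as an engineer would, in place of code of your own. Each camera call takes 0.05 s, during which the arm holds its last target.

TASK

Make up the air-line repair kit in the tray with the four grey nests: lay the ball valve in the wide slot and the larger of the two hose nipples in the narrow slot, and stand the small sealant bottle in the small round well and the smaller tub upright in the large round well, each fully down on the floor of its nest. The smaller nipple and the larger tub are not part of this kit: leave them where they are.

Things in the scene. Friction and masses are not known exactly. Their poses are not given: they have to be found in the camera images.
- valve_mid (a point): Brass ball valve, lying flat. Body 62 mm long (its y), 36 mm wide over the hexagon ends, 32 mm high; waist between them 34 mm long, 28 mm thick, can be gripped across x. Fixed red lever above, 44 to 46 mm up, 12 mm wide, on a stem over the centre, reaches 53 mm from the centre to -y. 0.16 kg. Point: centre of the body, 16 mm above its underside; z up.
- nipple_large_mid (a point): The LARGER brass hose nipple, lying on a flat of its hexagon: 59 mm long along its x (barb at -x, thread at +x, each about 17 mm thick); hexagon 31 mm over its corners (y), 27 mm high, from 4 mm behind to 14 mm ahead of the centre along x. 45 g. Point: centre, 13.5 mm above its underside; z up.
- nipple_small_mid (a point): The SMALLER brass hose nipple, same shape, 46 mm long, hexagon 24 mm across and 21 mm high. Not part of the kit: leave it. Point: centre, 10.5 mm above its underside.
- bottle_mid (a point): Small white bottle of thread sealant, upright, 80 mm high; body 25 mm diameter up to 60 mm, narrower cap (17 mm) above. 35 g. Point: centre, 40 mm above its underside.
- tub_small_mid (a point): The SMALLER white lidded tub, upright, 66 mm high; body 60 mm diameter, lid rim 64 mm diameter from 54 mm up. 0.15 kg. Point: centre, 33 mm above its underside.
- tub_large_mid (a point): The LARGER white lidded tub, 87 mm diameter and 88 mm high. Not part of the kit: leave it. Point: centre, 44 mm above its underside.
- nest_valve: Nest with the wide slot, for the valve. Grey block in the tray, 88 mm square, 14 mm high, underside 4 mm above the bench; nests swap places, centres 94 mm apart, tray rim level with their tops. Origin: centre of underside. Slot 78 mm long (y), 52 mm wide, 10 mm deep, dark floor 8 mm above the bench; a finger channel 9 mm deep, 48 mm wide, crosses it along x. Valve along y, either way.
- nest_nipple: Nest with the narrow slot, for the larger nipple. Grey block in the tray, 88 mm square, 14 mm high, underside 4 mm above the bench; nests swap places, centres 94 mm apart, tray rim level with their tops. Origin: centre of underside. Slot 75 mm long (x), 33 mm wide, 10 mm deep, dark floor 8 mm above the bench; a finger channel 9 mm deep, 48 mm wide, crosses it along y. Nipple along x, either way.
- nest_bottle: Nest with the small round well, for the bottle. Grey block in the tray, 88 mm square, 14 mm high, underside 4 mm above the bench; nests swap places, centres 94 mm apart, tray rim level with their tops. Origin: centre of underside. Well 41 mm diameter, 10 mm deep, its dark floor 8 mm above the bench.
- nest_tub: Nest with the large round well, for the smaller tub. Grey block in the tray, 88 mm square, 14 mm high, underside 4 mm above the bench; nests swap places, centres 94 mm apart, tray rim level with their tops. Origin: centre of underside. Well 76 mm diameter, 10 mm deep, its dark floor 8 mm above the bench.
Mind the look-alikes: they are no part of the job. What is shaped like the part that bears bottle_mid but brown or green is not meant.

How it is judged:
At the end, for the whole second after the job is handed in: Valve and larger nipple in their slots (14 mm of centre, 0.45 rad of slot direction, either way), bottle and smaller tub in their wells (13 mm); all flat or upright within 0.2 rad, down within 5 mm, released, at rest. Smaller nipple and larger tub within 30 mm of their starts (horizontal distance between valve_mid and nest_valve below 0.014 m and z of valve_mid in the frame of nest_valve between 0.015 and 0.025 m and linear speed of each of valve, nipple_large, bottle, tub_small below 0.02 m/s and contact force between the fingers and valve below 0.05 N and angle between each of valve_mid, bottle_mid, tub_small_mid's own z axis and vertical below 0.2 rad and horizontal distance between nipple_large_mid and nest_nipple below 0.014 m and z of nipple_large_mid in the frame of nest_nipple between 0.0125 and 0.0225 m and contact force between the fingers and nipple_large below 0.05 N and angle between nipple_large_mid's own x axis and vertical between 1.37 and 1.77 rad and horizontal distance between bottle_mid and nest_bottle below 0.013 m and z of bottle_mid in the frame of nest_bottle between 0.039 and 0.049 m and contact force between the fingers and bottle below 0.05 N and horizontal distance between tub_small_mid and nest_tub below 0.013 m and z of tub_small_mid in the frame of nest_tub between 0.032 and 0.042 m and contact force between the fingers and tub_small below 0.05 N and angle between the y axis of valve_mid and the y axis of nest_valve, either way round below 0.45 rad and angle between the x axis of nipple_large_mid and the x axis of nest_nipple, either way round below 0.45 rad and distance of each of nipple_small_mid, tub_large_mid from where it was at the start of the episode below 0.03 m); the robot touches nothing.
It fails at once if the smaller nipple was moved more than 40 mm (distance of nipple_small_mid from where it was at the start of the episode above 0.04 m).
It fails at once if the larger tub was moved more than 40 mm (distance of tub_large_mid from where it was at the start of the episode above 0.04 m).
It also fails if it takes over 112 s, if anything falls off the work surface, if the arm or the gripper's body presses on something with over 40 N, if the wrist force passes 120 N, or if a joint passes its speed limit or range.

## Working session

There is one attempt and no reset: what is moved stays moved. The work goes in short steps, Python scripts to look and compute and a tool call to move; the robot and the scene stay as the last step left them, time stands still between calls to the robot, and variables do not carry over. Pictures are saved under pics/ and viewed, and the job is handed in when it is done.

Besides the shell and the picture viewer there is one more tool, called after "Call:" by a JSON object that holds its "fn" and its "kwargs". arm_command: Moves the arm, as the interface text tells. Its arguments: {"type":"object","properties":{"deltas":{"type":"array","items":{"type":"array","items":{"type":"number"}}},"newtons":{"type":"number"}},"required":["deltas"]}

```bash
mkdir -p pics; ls; python3 - <<'E'
from workcell import telemetry, cams, job, bot
import cv2
print(telemetry.observe()); print(bot.tips_ahead)
for n in ["scene","side","wrist"]:
    c=cams.get_calibration(n); print(n,c)
    cv2.imwrite(f"pics/{n}0.png",cams.grab_frame(n))
E
```

```text
pics
{'clock': 0.0, 'qpos': array([ 1.17180944,  0.52200986, -0.03632874,  1.59997575,  0.02122143,
        1.02108638, -0.11278434]), 'qd': array([ 0.00172194,  0.00033023, -0.00130937, -0.0005105 ,  0.00083917,
        0.00175229,  0.00202092]), 'joint_efforts': array([-3.59976046e-03, -9.27107191e+01,  1.97787210e+00, -3.69931626e+01,
        1.75708754e-02,  8.12171667e-03,  3.03859508e-05]), 'position': array([ 0.20167611, -0.59125109,  0.24773985]), 'tool_rot': array([-3.14050300e+00,  9.43739295e-05,  3.28804400e-01]), 'force': array([-0.59525107, -0.59628481,  0.44054633]), 'moment': array([-0.0271912 , -0.02887676, -0.05347993]), 'grip_width': 0.08536314467206936}
0.017
scene {'fx': 468.56150510056267, 'fy': 468.56150510056267, 'cx': 320.51697396393894, 'cy': 229.78011471624654, 'R': array([[-0.62508854, -0.7805478 , -0.00307375],
       [-0.37966488,  0.30748419, -0.87252968],
       [ 0.68199626, -0.54424131, -0.48855143]]), 't': array([0.4503002 , 0.23762313, 0.60516639])}
side {'fx': 433.01280228938634, 'fy': 433.01280228938634, 'cx': 319.8397801453168, 'cy': 242.22873839155315, 'R': array([[ 0.99118487, -0.13178455, -0.01361556],
       [-0.10110617, -0.686001  , -0.72054158],
       [ 0.08561596,  0.71556654, -0.69327804]]), 't': array([-0.52640241,  0.20658219,  0.73340587])}
wrist {'fx': 372.54844050134494, 'fy': 372.54844050134494, 'cx': 318.2061920182867, 'cy': 235.49518397516158, 'R': array([[ 3.22333038e-01, -9.46625974e-01, -8.23343998e-04],
       [-9.10322960e-01, -3.10209923e-01,  2.74010787e-01],
       [-2.59641138e-01, -8.75732207e-02, -9.61726266e-01]]), 't': array([-0.62382274, -0.03415772,  0.37803651])}
```

View pics/scene0.png

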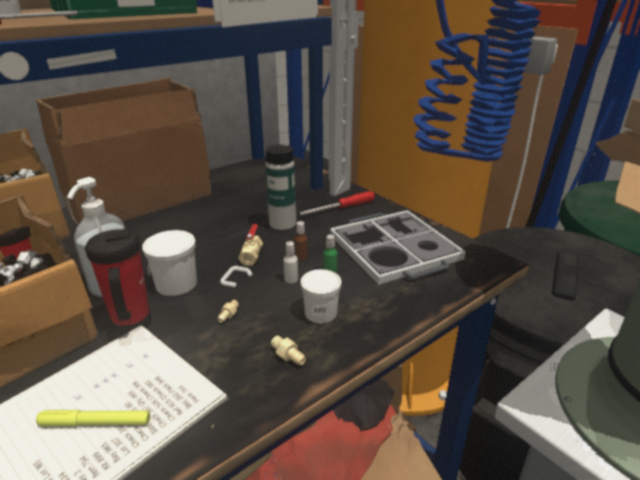

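View pics/side0.png

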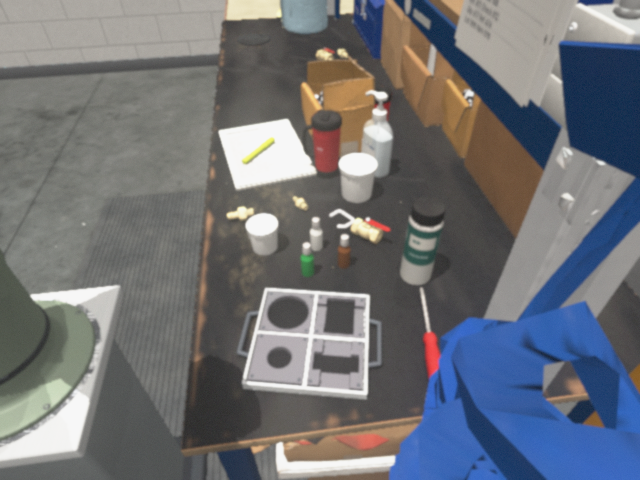

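View pics/wrist0.png

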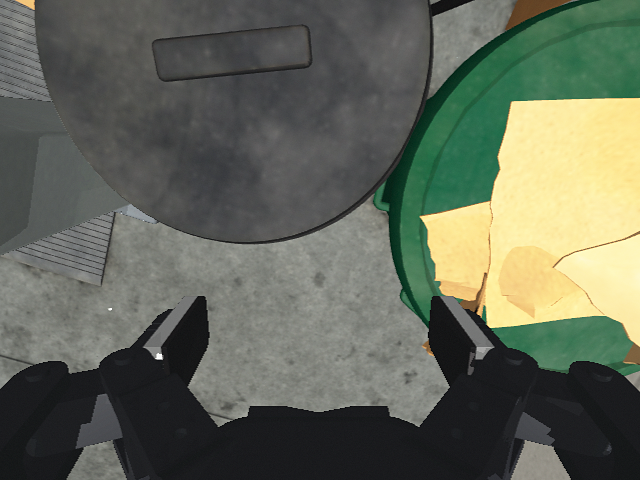

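Scene view: the larger nipple is at (288,350) and the smaller at (228,311). The small tub is at (321,297) and the large one at (170,262). The white bottle is at (291,265), with brown (301,240) and green (331,255) look-alikes. The valve is at (250,250) and the tray at (397,245). Side view: the tray is at (308,342), with nests tub top-left, valve top-right, bottle bottom-left and nipple bottom-right.

```bash
cat > h.py <<'E'
import numpy as np, cv2
from workcell import telemetry, cams, job, bot
from scipy.spatial.transform import Rotation as Ro
def ray(c,u,v):
    d=np.array([(u-c['cx'])/c['fx'],(v-c['cy'])/c['fy'],1.]); R=np.array(c['R']); 
    return -R.T@c['t'], R.T@d
def onz(c,u,v,z):
    o,d=ray(c,u,v); return o+d*(z-o[2])/d[2]
def proj(c,X):
    p=np.array(c['R'])@np.array(X)+c['t']; return np.array([c['cx']+c['fx']*p[0]/p[2],c['cy']+c['fy']*p[1]/p[2]])
def deltas(target,yaw=None,pos=None,rot=None):
    "shift in tool axes /0.15, and turn for tool-down yaw"
    s=telemetry.observe(); 
    R=Ro.from_euler('xyz',s['tool_rot'] if rot is None else rot); p=s['position'] if pos is None else np.array(pos)
    sh=R.inv().apply(np.array(target)-p)/0.15
    out=[sh]
    if yaw is not None:
        T=Ro.from_euler('xyz',[np.pi,0,yaw]); out.append((R.inv()*T).as_rotvec()/(np.pi/4))
    return np.round(np.concatenate(out),3)
E
python3 - <<'E'
from h import *
a=cams.get_calibration('scene');b=cams.get_calibration('side')
pr=lambda n,x:print(n,np.round(x,3))
for n,s,t,z in [('valve',(250,252),(365,231),.016),('nipL',(288,350),(240,213),.0135),('nipS',(228,311),(300,203),.0105),('bottle top',(290,243),(316,219),.08),('tubS top',(321,280),(263,222),.066),('tubL top',(170,244),(358,162),.088),('brown top',(301,225),(345,237),.08),('green top',(331,238),(307,247),.08),('flask',(280,152),(429,212),.16)]:
    pr(n,[onz(a,*s,z),onz(b,*t,z)])
for n,t in [('tub',(289,311)),('valve',(342,316)),('bot',(280,357)),('nip',(339,363)),('TL',(262,291)),('TR',(370,292)),('BR',(366,397)),('BL',(245,386))]: pr(n,onz(b,*t,.018))
im=cv2.imread('pics/side0.png'); cv2.imwrite('pics/c1.png',cv2.resize(im[140:410,190:460],None,fx=2.2,fy=2.2,interpolation=2))
im=cv2.imread('pics/scene0.png'); cv2.imwrite('pics/c2.png',cv2.resize(im[170:380,140:480],None,fx=2.3,fy=2.3,interpolation=2))
E
```

```text
valve [[0.658 0.228 0.016]
 [0.66  0.223 0.016]]
nipL [[0.392 0.324 0.014]
 [0.39  0.327 0.013]]
nipS [[0.53  0.348 0.011]
 [0.53  0.347 0.01 ]]
bottle top [[0.548 0.207 0.08 ]
 [0.552 0.204 0.08 ]]
tubS top [[0.441 0.222 0.066]
 [0.445 0.227 0.066]]
tubL top [[0.665 0.378 0.088]
 [0.672 0.38  0.088]]
brown top [[0.589 0.152 0.08 ]
 [0.6   0.143 0.08 ]]
green top [[0.516 0.139 0.08 ]
 [0.525 0.127 0.08 ]]
flask [[0.76  0.079 0.16 ]
 [0.74  0.101 0.16 ]]
tub [0.479 0.03  0.018]
valve [0.572 0.006 0.018]
bot [ 0.457 -0.062  0.018]
nip [ 0.551 -0.086  0.018]
TL [0.432 0.084 0.018]
TR [0.633 0.053 0.018]
BR [ 0.583 -0.15   0.018]
BL [ 0.399 -0.105  0.018]
```

View pics/c1.png

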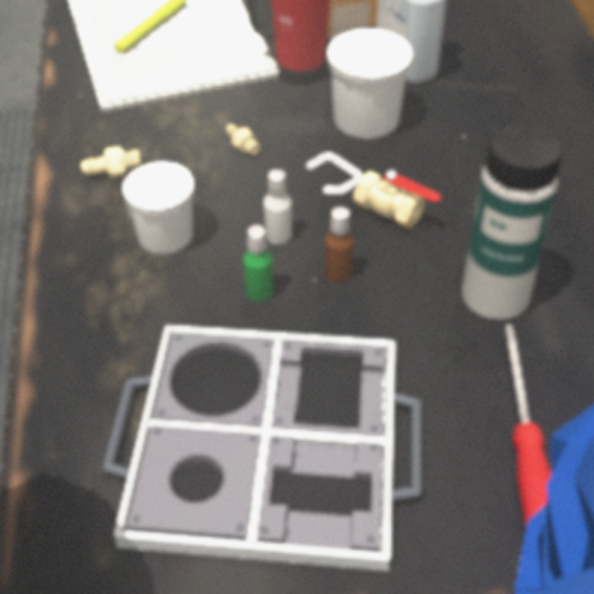

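View pics/c2.png

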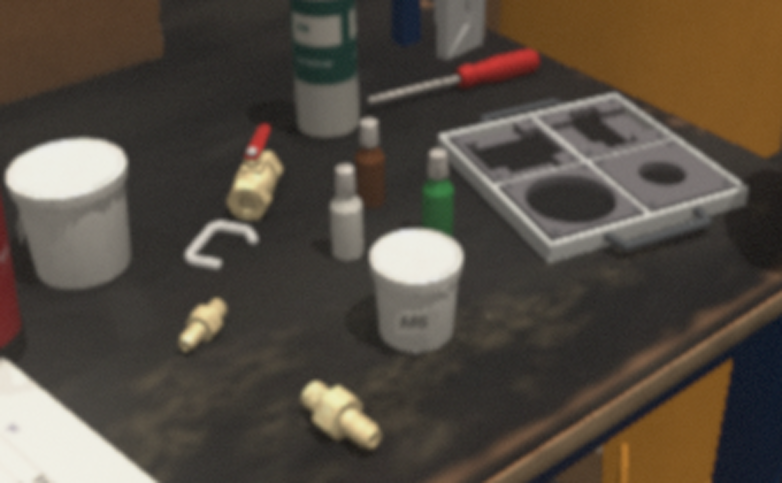

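```bash
python3 - <<'E'
from h import *
a=cams.get_calibration('scene');b=cams.get_calibration('side')
def tri(s,t):
    o1,d1=ray(a,*s);o2,d2=ray(b,*t);A=np.stack([d1,-d2],1);x=np.linalg.lstsq(A,o2-o1,rcond=None)[0]
    p,q=o1+d1*x[0],o2+d2*x[1]; return np.round((p+q)/2,3),np.linalg.norm(p-q)
for s,t in [((430,150),(470,330)),((500,155),(410,470)),((430,150),(410,470)),((480,60),(500,400)),((495,155),(560,400))]: print(tri(s,t))
# tri check
print(tri((250,252),(365,231)),tri((290,243),(316,219)))
s=telemetry.observe()
print(deltas([.35,-.25,.3],-.4),deltas([.5,.12,.33],0.3))
c=cams.get_calibration('wrist');print(ray(c,0,0)[0]-s['position'])
E
```

```text
(array([ 0.644, -0.199,  0.178]), np.float64(0.12534321920567526))
(array([ 0.542, -0.324,  0.147]), np.float64(0.1057343215586801))
(array([ 0.617, -0.277,  0.115]), np.float64(0.041280648356403375))
(array([ 0.605, -0.335,  0.338]), np.float64(0.049464347534949576))
(array([ 0.615, -0.327,  0.197]), np.float64(0.2563535756627253))
(array([0.661, 0.226, 0.014]), np.float64(0.0011351477131320625)) (array([0.551, 0.205, 0.078]), np.float64(0.0012711246441652901))
[ 1.670e+00 -1.835e+00 -3.460e-01 -1.000e-03  0.000e+00  9.280e-01] [ 3.413e+00 -3.846e+00 -5.440e-01 -1.000e-03  0.000e+00  3.700e-02]
[0.06643265 0.02325985 0.1246153 ]
```

```bash
python3 - <<'E'
from h import *
p=[.202,-.591,.248]; r=[np.pi,0,.329]
for t in [[.27,-.46,.29],[.32,-.32,.30],[.36,-.19,.30],[.40,-.06,.30],[.45,.06,.32],[.48,.12,.34]]:
    print(deltas(t,.329,p,r)); p=t
E
```

```text
[ 0.711 -0.68  -0.28   0.     0.     0.   ]
[ 0.617 -0.776 -0.067  0.     0.     0.   ]
[ 0.532 -0.734 -0.     0.     0.     0.   ]
[ 0.532 -0.734 -0.     0.     0.     0.   ]
[ 0.574 -0.649 -0.133  0.     0.     0.   ]
[ 0.319 -0.314 -0.133  0.     0.     0.   ]
```

Call:
{"fn": "arm_command", "kwargs": {"deltas": [[1,0.71,-0.68,-0.28,0,0,0],[1,0.71,-0.68,-0.28,0,0,0],[1,0.71,-0.68,-0.28,0,0,0]]}}

```text
clock: 0.52
position: [0.2713, -0.4581, 0.2911]
tool_rot: [3.141, -0.001, 0.331]
force: [-0.2, -0.3, 0.3]
grip_width: 0.0856
```

Call:
{"fn": "arm_command", "kwargs": {"deltas": [[1,0.62,-0.77,-0.07,0,0,0],[1,0.62,-0.77,-0.07,0,0,0],[1,0.62,-0.77,-0.07,0,0,0]]}}

```text
clock: 0.9
position: [0.3214, -0.3184, 0.3012]
tool_rot: [3.141, -0.0, 0.332]
force: [0.4, -0.9, -0.0]
grip_width: 0.085
```

Call:
{"fn": "arm_command", "kwargs": {"deltas": [[1,0.53,-0.73,0,0,0,0],[1,0.53,-0.73,0,0,0,0],[1,0.53,-0.73,0,0,0,0]]}}

```text
clock: 1.27
position: [0.3611, -0.1888, 0.301]
tool_rot: [-3.142, -0.0, 0.334]
force: [-0.3, -0.9, -0.0]
grip_width: 0.0855
```

Call:
{"fn": "arm_command", "kwargs": {"deltas": [[1,0.53,-0.73,0,0,0,0],[1,0.53,-0.73,0,0,0,0],[1,0.53,-0.73,0,0,0,0]]}}

```text
clock: 1.65
position: [0.4009, -0.0598, 0.3009]
tool_rot: [-3.141, -0.001, 0.333]
force: [-0.2, -0.8, -0.3]
grip_width: 0.0855
```

```bash
python3 - <<'E'
from h import *
s=telemetry.observe();print(s)
print(deltas([.47,.08,.33],.329))
E
```

```text
{'clock': 1.65, 'qpos': array([ 0.37479581,  0.11729643, -0.40467814,  2.05020444,  0.0547035 ,
        0.98366115, -1.29542547]), 'qd': array([-0.08451264,  0.02472271, -0.01785936, -0.01766145,  0.03061481,
        0.01198963, -0.15495082]), 'joint_efforts': array([ -2.2430829 , -48.55590105,  -4.24960747, -36.37234569,
        -0.39900245,  -0.14926644,  -1.26369584]), 'position': array([ 0.40088144, -0.05980526,  0.30091431]), 'tool_rot': array([-3.14121708e+00, -6.62013835e-04,  3.33065283e-01]), 'force': array([-0.1588916 , -0.83858037, -0.25790942]), 'moment': array([-0.04721041,  0.04020612,  0.02485404]), 'grip_width': 0.08548207930855921}
[ 0.74  -0.73  -0.193 -0.    -0.001  0.005]
```

Call:
{"fn": "arm_command", "kwargs": {"deltas": [[1,0.74,-0.73,-0.19,0,0,0],[1,0.74,-0.73,-0.19,0,0,0],[1,0.74,-0.73,-0.19,0,0,0],[1,0.74,-0.73,-0.19,0,0,0],[1,0.74,-0.73,-0.19,0,0,0]]}}

```text
clock: 2.28
position: [0.4697, 0.0755, 0.3289]
tool_rot: [3.141, 0.001, 0.328]
force: [-0.1, -0.3, -0.1]
grip_width: 0.0855
```

```bash
python3 - <<'E'
from h import *
import pickle
c=cams.get_calibration('wrist'); im=cams.grab_frame('wrist'); cv2.imwrite('pics/w1.png',im); pickle.dump(c,open('w1.pkl','wb'))
E
```

```text
(no output)
```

View pics/w1.png

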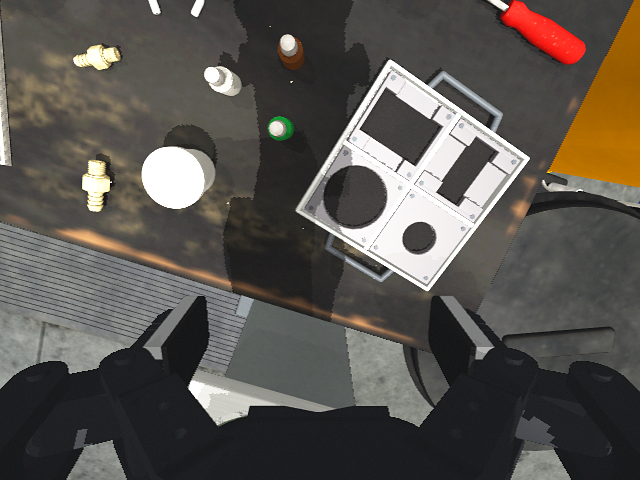

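Wrist view: the tray's corners are at (390,60), (528,158), (429,290) and (298,210). Its wells are tub (355,197) and bottle (419,236), its slots valve (401,127) and nipple (468,171). The large nipple is at (97,184), the small at (97,57), the small tub lid at (178,177), and the white bottle at (222,80). Green is at (280,128) and brown at (291,50).

```bash
python3 - <<'E'
from h import *
import pickle
c=pickle.load(open('w1.pkl','rb')); im=cv2.imread('pics/w1.png')
P=np.array([onz(c,*q,.018) for q in [(390,60),(528,158),(429,290),(298,210)]])
print(P.round(4), P.mean(0).round(4)); 
for i in range(4): d=P[(i+1)%4]-P[i]; print(np.linalg.norm(d).round(4),np.arctan2(d[1],d[0]).round(3))
g=cv2.cvtColor(im,cv2.COLOR_BGR2GRAY)
roi=np.zeros_like(g); cv2.fillPoly(roi,[np.int32([(390,66),(521,158),(427,282),(305,209)])],255)
m=((g<75)&(roi>0)).astype(np.uint8); m=cv2.morphologyEx(m,cv2.MORPH_OPEN,np.ones((3,3)))
cs,_=cv2.findContours(m,0,2)
for k in cs:
    if cv2.contourArea(k)<150: continue
    (x,y),r,a=cv2.minAreaRect(k); print('dark',(round(x),round(y)),np.round(r),onz(c,x,y,.018).round(4))
hsv=cv2.cvtColor(im,cv2.COLOR_BGR2HSV)
m=((hsv[...,0]>15)&(hsv[...,0]<32)&(hsv[...,1]>60)&(hsv[...,2]>130)).astype(np.uint8)
m[:, 230:]=0; m=cv2.morphologyEx(m,cv2.MORPH_CLOSE,np.ones((5,5)))
cs,_=cv2.findContours(m,0,2)
for k in cs:
    if cv2.contourArea(k)<200: continue
    W=np.array([onz(c,*q[0],.0135)[:2] for q in k],np.float32)
    (x,y),r,a=cv2.minAreaRect(W*1000); print('brass',cv2.boundingRect(k),x,y,r,a)
cv2.imwrite('pics/c3.png',cv2.resize(im[140:230,60:230],None,fx=4.5,fy=4.5,interpolation=2))
cv2.imwrite('pics/c4.png',cv2.resize(im[50:300,280:540],None,fx=2.3,fy=2.3,interpolation=2))
E
```

```text
[[ 0.6283  0.0487  0.018 ]
 [ 0.5833 -0.1396  0.018 ]
 [ 0.3954 -0.0975  0.018 ]
 [ 0.4406  0.0917  0.018 ]] [ 0.5119 -0.0242  0.018 ]
0.1936 -1.805
0.1926 2.921
0.1945 1.336
0.1926 -0.225
dark (417, 237) [28. 31.] [ 0.4555 -0.0561  0.018 ]
dark (354, 196) [61. 61.] [0.4775 0.0335 0.018 ]
dark (465, 171) [28. 68.] [ 0.5469 -0.0779  0.018 ]
dark (400, 127) [68. 48.] [0.5677 0.0125 0.018 ]
brass (87, 191, 18, 21) 372.161376953125 324.43280029296875 (25.55925941467285, 19.907289505004883) 9.053563117980957
brass (82, 160, 28, 32) 402.90283203125 330.2164611816406 (35.650230407714844, 32.75981140136719) 13.873015403747559
brass (25, 78, 34, 14) 482.35577392578125 402.5105895996094 (12.618412017822266, 36.16814041137695) 14.552704811096191
brass (73, 45, 47, 25) 529.8831787109375 349.9782409667969 (23.712247848510742, 50.63969802856445) 18.737768173217773
```

View pics/c3.png

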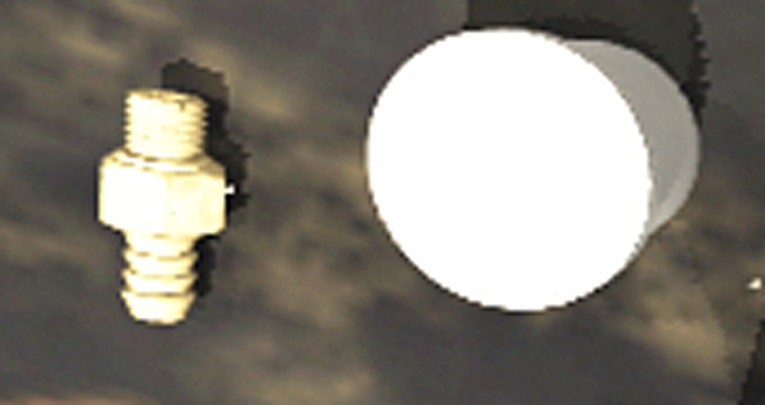

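View pics/c4.png

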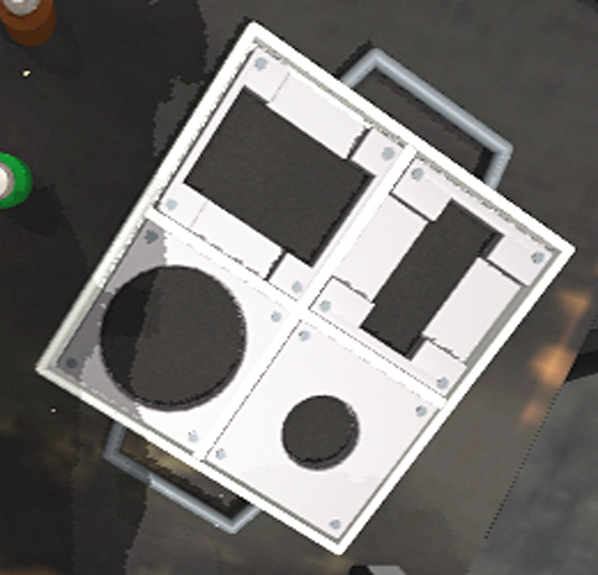

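```bash
python3 - <<'E'
from h import *
import pickle
c=pickle.load(open('w1.pkl','rb'))
t=onz(c,96.7,161,.0135);b=onz(c,94.9,211,.0135);h=onz(c,96,182.7,.018)
print(t,b,h,np.linalg.norm(t-b),np.arctan2(*(t-b)[[1,0]]))
hl=onz(c,82.2,184,.0135);hr=onz(c,109.8,184,.0135);print(hl,hr,np.linalg.norm(hl-hr),(hl+hr)/2)
# tub lid (ellipse centre) and bottle
im=cv2.imread('pics/w1.png');g=cv2.cvtColor(im,cv2.COLOR_BGR2GRAY)
m=(g>235).astype(np.uint8);m[:,:130]=0;m[:,225:]=0;m[:135]=0;m[220:]=0
k=max(cv2.findContours(m,0,2)[0],key=cv2.contourArea);e=cv2.fitEllipse(k);print(e,onz(c,*e[0],.066))
print('bottle cap top',onz(c,211,73,.08))
print(deltas([.394,.328,.20],.30))
E
```

```text
[0.41978541 0.33085728 0.0135    ] [0.35983108 0.32304558 0.0135    ] [0.39579003 0.32510921 0.018     ] 0.06046109960283526 0.12956429975740869
[0.38757203 0.34262561 0.0135    ] [0.39803717 0.31175854 0.0135    ] 0.03259286924917193 [0.3928046  0.32719208 0.0135    ]
((172.63949584960938, 177.18345642089844), (58.083980560302734, 64.87532043457031), 132.4117889404297) [0.44244092 0.22600673 0.066     ]
bottle cap top [0.55160014 0.20884258 0.08      ]
[ 6.400e-02 -1.757e+00  8.590e-01  1.000e-03  1.000e-03  3.400e-02]
```

```bash
python3 - <<'E'
from h import *
s=telemetry.observe();p=s['position'];y=.328
T=[([.43,.2,.28],1.11),([.40,.30,.22],1.89),([.394,.3275,.18],2.67),([.394,.3275,.15],3.27)]
for t,yy in T:
    print(deltas(t,yy,p,[np.pi,0,y])); p,y=t,yy
E
```

```text
[ 0.018 -0.872  0.327  0.     0.    -0.996]
[ 0.508 -0.476  0.4    0.     0.    -0.993]
[ 0.187  0.02   0.267 -0.     0.    -0.993]
[-0.    -0.     0.2    0.     0.    -0.764]
```

Call:
{"fn": "arm_command", "kwargs": {"deltas": [[1,0.02,-0.87,0.33,0,0,-1],[1,0.02,-0.87,0.33,0,0,-1],[1,0.02,-0.87,0.33,0,0,-1],[1,0.02,-0.87,0.33,0,0,-1],[1,0.02,-0.87,0.33,0,0,-1]]}}

```text
clock: 2.95
position: [0.4307, 0.2001, 0.2797]
tool_rot: [3.142, 0.001, 1.113]
force: [0.3, 0.5, -0.4]
grip_width: 0.085
```

Call:
{"fn": "arm_command", "kwargs": {"deltas": [[1,0.51,-0.48,0.4,0,0,-1],[1,0.51,-0.48,0.4,0,0,-1],[1,0.51,-0.48,0.4,0,0,-1],[1,0.51,-0.48,0.4,0,0,-1],[1,0.51,-0.48,0.4,0,0,-1]]}}

```text
clock: 3.58
position: [0.4001, 0.3008, 0.2197]
tool_rot: [-3.141, 0.0, 1.896]
force: [0.4, -0.4, -0.6]
grip_width: 0.0855
```

Call:
{"fn": "arm_command", "kwargs": {"deltas": [[1,0.19,0.02,0.27,0,0,-1],[1,0.19,0.02,0.27,0,0,-1],[1,0.19,0.02,0.27,0,0,-1],[1,0.19,0.02,0.27,0,0,-1],[1,0.19,0.02,0.27,0,0,-1]]}}

```text
clock: 4.2
position: [0.3937, 0.329, 0.1792]
tool_rot: [-3.141, -0.0, 2.68]
force: [-0.1, -0.1, -0.1]
grip_width: 0.0856
```

Call:
{"fn": "arm_command", "kwargs": {"deltas": [[1,0,0,0.2,0,0,-0.76],[1,0,0,0.2,0,0,-0.76],[1,0,0,0.2,0,0,-0.76],[1,0,0,0.2,0,0,-0.76],[1,0,0,0.2,0,0,-0.76]]}}

```text
clock: 4.82
position: [0.3934, 0.3294, 0.1493]
tool_rot: [-3.141, 0.0, -3.008]
force: [-0.3, -0.4, 0.4]
grip_width: 0.0856
```

```bash
cat > snap.py <<'E'
from h import *
import pickle,sys
n=sys.argv[1]
s=telemetry.observe();c=cams.get_calibration('wrist'); im=cams.grab_frame('wrist'); cv2.imwrite(f'pics/{n}.png',im); pickle.dump(c,open(n+'.pkl','wb'))
print(s['clock'],s['position'].round(4),s['tool_rot'].round(3),s['qpos'].round(2))
E
python3 snap.py w2
```

```text
4.825 [0.3934 0.3294 0.1493] [-3.141  0.    -3.008] [-0.04  0.73 -1.11  1.94  0.8   0.99  0.17]
```

View pics/w2.png

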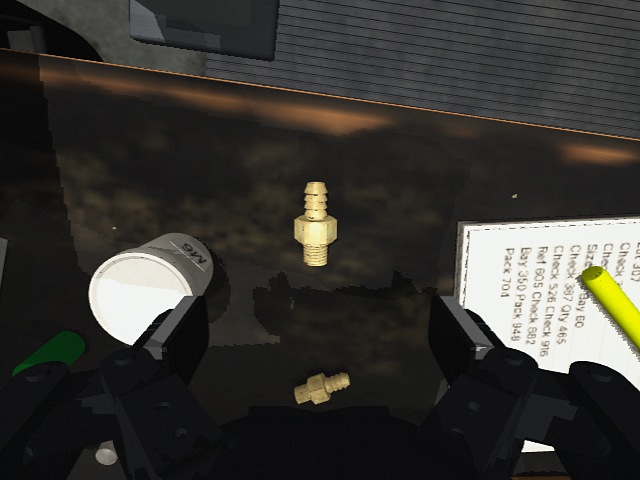

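Close view: the large nipple lies at (316,224), hexagon at (316,230), axis vertical in the picture. The smaller nipple is at (322,388), clear of the fingers.

```bash
python3 - <<'E'
from h import *
import pickle
c=pickle.load(open('w2.pkl','rb'))
t=onz(c,316,266,.0135);b=onz(c,316,182,.0135);hl=onz(c,294.5,231,.0135);hr=onz(c,337.5,231,.0135)
print(t,b,np.linalg.norm(t-b),(t+b)/2,np.arctan2(*(t-b)[[1,0]]),(hl+hr)/2,np.linalg.norm(hl-hr))
h=(t+b)/2+.005*(t-b)/np.linalg.norm(t-b); print(h)
print(deltas([h[0],h[1],.021],np.pi+.13))
E
```

```text
[0.42242083 0.33240435 0.0135    ] [0.36048504 0.32420191 0.0135    ] 0.062476576350652346 [0.39145293 0.32830313 0.0135    ] 0.13166832942395457 [0.39564744 0.32885834 0.0135    ] 0.03115600336862801
[0.39640965 0.32895957 0.0135    ]
[-0.019 -0.006  0.856 -0.     0.     0.006]
```

Call:
{"fn": "arm_command", "kwargs": {"deltas": [[0.4,-0.02,0,0.4,0,0,0],[0.4,-0.02,0,0.7,0,0,0],[0.4,-0.02,0,0.86,0,0,0],[0.4,-0.02,0,0.86,0,0,0]], "newtons": 30}}

```text
clock: 5.38
position: [0.3956, 0.3297, 0.0194]
tool_rot: [-3.14, -0.002, -3.004]
force: [0.6, -0.2, 0.7]
grip_width: 0.0596
```

Call:
{"fn": "arm_command", "kwargs": {"deltas": [[-1,0,0,0,0,0,0],[-1,0,0,0,0,0,0],[-1,0,0,0,0,0,0],[-1,0,0,0,0,0,0],[-1,0,0,0,0,0,0]], "newtons": 30}}

```text
clock: 6.0
position: [0.3969, 0.3304, 0.0217]
tool_rot: [3.141, 0.002, -3.002]
force: [-0.5, -0.8, 9.7]
grip_width: 0.0293
```

Call:
{"fn": "arm_command", "kwargs": {"deltas": [[-1,0,0,-0.4,0,0,0],[-1,0,0,-0.7,0,0,0],[-1,0,0,-0.7,0,0,0]]}}

```text
clock: 6.38
position: [0.3975, 0.331, 0.1288]
tool_rot: [3.139, 0.005, -3.003]
force: [0.7, -0.6, -2.0]
grip_width: 0.0294
```

```bash
python3 snap.py w3; python3 - <<'E'
from h import *
s=telemetry.observe(); print(s['grip_width'])
cv2.imwrite('pics/s3.png',cams.grab_frame('scene'))
p=s['position'];y=s['tool_rot'][2]
T=[([.45,.22,.17],3.05),([.5,.08,.17],2.91),([.542,-.0796,.14],2.912)]
for t,yy in T:
    print(deltas(t,yy,p,[np.pi,0,y])); p,y=t,yy
E
```

```text
6.375 [0.3975 0.331  0.1288] [ 3.139  0.005 -3.003] [-0.07  0.76 -1.07  1.95  0.84  0.95  0.15]
0.02942449486714313
[-0.247 -0.776 -0.287 -0.    -0.     0.294]
[-0.417 -0.899 -0.    -0.    -0.     0.178]
[-0.517 -0.971  0.2   -0.     0.    -0.003]
```

View pics/w3.png

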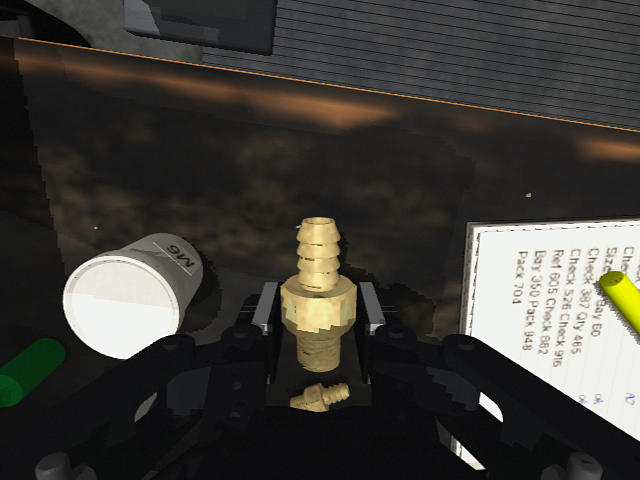

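Held: nipple is between the pads at (318,300), opening 29 mm. I'm carrying it to the narrow slot.

Call:
{"fn": "arm_command", "kwargs": {"deltas": [[-1,-0.25,-0.78,-0.29,0,0,0.29],[-1,-0.25,-0.78,-0.29,0,0,0.29],[-1,-0.25,-0.78,-0.29,0,0,0.29],[-1,-0.25,-0.78,-0.29,0,0,0.29]]}}

```text
clock: 6.98
position: [0.4496, 0.2193, 0.1683]
tool_rot: [-3.142, -0.001, 3.053]
force: [0.0, 1.1, -1.5]
grip_width: 0.0288
```

Call:
{"fn": "arm_command", "kwargs": {"deltas": [[-1,-0.42,-0.9,0,0,0,0.18],[-1,-0.42,-0.9,0,0,0,0.18],[-1,-0.42,-0.9,0,0,0,0.18],[-1,-0.42,-0.9,0,0,0,0.18]]}}

```text
clock: 7.48
position: [0.5006, 0.0793, 0.1679]
tool_rot: [3.142, -0.001, 2.912]
force: [-0.9, 0.2, -0.6]
grip_width: 0.0291
```

Call:
{"fn": "arm_command", "kwargs": {"deltas": [[-1,-0.58,-0.97,0.2,0,0,0],[-1,-0.58,-0.97,0.2,0,0,0],[-1,-0.58,-0.97,0.2,0,0,0],[-1,-0.58,-0.97,0.2,0,0,0],[-1,-0.58,-0.97,0.2,0,0,0]]}}

```text
clock: 8.1
position: [0.5523, -0.0793, 0.1386]
tool_rot: [3.14, -0.001, 2.916]
force: [0.4, 1.2, -0.6]
grip_width: 0.0291
```

```bash
python3 snap.py w4; python3 - <<'E'
from h import *
print(deltas([.552,-.081,.055],2.912))
E
```

```text
8.1 [ 0.5523 -0.0793  0.1386] [ 3.140e+00 -1.000e-03  2.916e+00] [ 0.72  0.77 -1.01  1.84  0.78  0.99  0.71]
[-0.    -0.012  0.559  0.001 -0.     0.005]
```

View pics/w4.png

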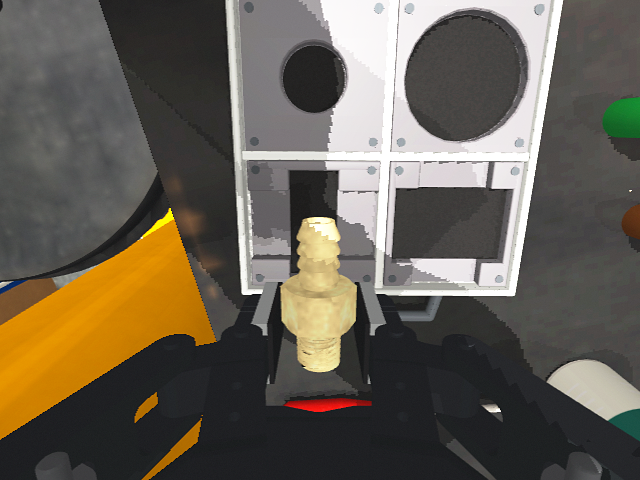

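Over the tray: the bottle well is at (314,78), the tub well at (466,76), the valve slot around (448,225), and the nipple slot's visible end spans x 290–339 at y 170. I'm checking the centres again from here.

```bash
python3 - <<'E'
from h import *
import pickle
c=pickle.load(open('w4.pkl','rb'));w=-.229
ux=np.array([np.cos(w),np.sin(w)]);uy=np.array([-ux[1],ux[0]])
b=onz(c,314,77,.018);t=onz(c,466,76,.018);print(b,t,np.linalg.norm(b-t),np.arctan2(*(t-b)[[1,0]])-np.pi/2)
e=(onz(c,290,170,.018)+onz(c,339,170,.018))/2;print('slot end',e,'-> nest',e[:2]+.0375*ux, np.linalg.norm(onz(c,290,170,.018)-onz(c,339,170,.018)))
L=onz(c,240,232,.018);R=onz(c,383,232,.018);print(L,R,np.linalg.norm(L-R))
print('nip from bottle', b[:2]+.094*ux,'valve from tub',t[:2]+.094*ux)
E
```

```text
[ 0.45469211 -0.05829404  0.018     ] [0.47496384 0.03224327 0.018     ] 0.09277902644753266 -0.22027172871443557
slot end [ 0.50951032 -0.07077196  0.018     ] -> nest [ 0.54603134 -0.0792846 ] 0.031941272568337536
[ 0.53888977 -0.12984407  0.018     ] [ 0.56085099 -0.03472031  0.018     ] 0.09762594306172463
nip from bottle [ 0.54623814 -0.07963239] valve from tub [0.56650987 0.01090492]
```

Call:
{"fn": "arm_command", "kwargs": {"deltas": [[-1,0,-0.01,0.4,0,0,0],[-1,0,-0.01,0.56,0,0,0],[-1,0,-0.01,0.56,0,0,0],[-1,0,-0.01,0.62,0,0,0],[-1,0,-0.01,0.66,0,0,0]]}}

```text
clock: 8.78
position: [0.5526, -0.0832, 0.0403]
tool_rot: [3.142, 0.001, 2.913]
force: [-0.4, 0.5, -1.1]
grip_width: 0.0291
```

Call:
{"fn": "arm_command", "kwargs": {"deltas": [[-1,0,0,0.04,0,0,0],[-1,0,0,0.06,0,0,0],[-1,0,0,0.065,0,0,0],[-1,0,0,0.065,0,0,0]]}}

```text
clock: 9.28
position: [0.5522, -0.0834, 0.0301]
tool_rot: [3.142, 0.0, 2.913]
force: [-0.2, 0.7, -0.7]
grip_width: 0.0292
```

Call:
{"fn": "arm_command", "kwargs": {"deltas": [[-1,0,0.013,0,0,0,0],[-1,0,0.013,0.01,0,0,0],[-1,0,0.013,0.015,0,0,0],[-1,0,0.013,0.015,0,0,0]]}}

```text
clock: 9.78
position: [0.553, -0.0811, 0.0295]
tool_rot: [-3.141, 0.001, 2.913]
force: [-10.3, -0.3, 34.3]
grip_width: 0.0291
```

Call:
{"fn": "arm_command", "kwargs": {"deltas": [[0.3,0,0,0,0,0,0],[0.3,0,0,0,0,0,0],[0.3,0,0,0,0,0,0],[0.3,0,0,-0.2,0,0,0],[0.3,0,0,-0.5,0,0,0],[0.3,0,0,-0.9,0,0,0],[0.3,0,0,-0.9,0,0,0]]}}

```text
clock: 10.65
position: [0.5542, -0.0814, 0.1665]
tool_rot: [3.141, 0.005, 2.912]
force: [-0.2, -0.7, 0.0]
grip_width: 0.0557
```

```bash
python3 snap.py w5; python3 - <<'E'
from h import *
cv2.imwrite('pics/s5.png',cams.grab_frame('side')[120:420,180:500])
E
```

```text
10.65 [ 0.5542 -0.0814  0.1665] [3.141 0.005 2.912] [ 0.73  0.73 -1.04  1.82  0.74  1.03  0.74]
```

View pics/w5.png

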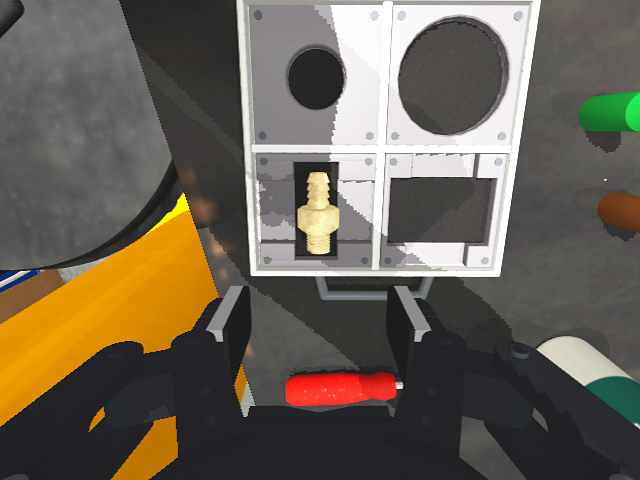

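View pics/s5.png

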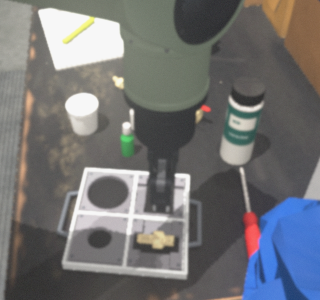

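The nipple is seated in its slot, at (318,213) with the slot centre near (318,210). Next is the small tub.

```bash
python3 - <<'E'
from h import *
s=telemetry.observe();p=s['position'];y=s['tool_rot'][2]
T=[([.53,.04,.18],2.8),([.49,.15,.18],2.7),([.442,.2255,.17],2.6),([.442,.2255,.03],2.6)]
for t,yy in T:
    print(deltas(t,yy,p,[np.pi,0,y])); p,y=t,yy
E
```

```text
[ 0.331  0.757 -0.114  0.    -0.     0.143]
[ 0.497  0.602  0.    -0.    -0.     0.127]
[ 0.504  0.318  0.067  0.    -0.     0.127]
[-0.    -0.     0.933  0.     0.     0.   ]
```

Call:
{"fn": "arm_command", "kwargs": {"deltas": [[1,0.33,0.76,-0.11,0,0,0.14],[1,0.33,0.76,-0.11,0,0,0.14],[1,0.33,0.76,-0.11,0,0,0.14]]}}

```text
clock: 11.12
position: [0.529, 0.0454, 0.1792]
tool_rot: [3.14, -0.001, 2.81]
force: [-0.3, -0.7, 0.2]
grip_width: 0.0855
```

Call:
{"fn": "arm_command", "kwargs": {"deltas": [[1,0.5,0.6,0,0,0,0.13],[1,0.5,0.6,0,0,0,0.13],[1,0.5,0.6,0,0,0,0.13]]}}

```text
clock: 11.5
position: [0.4877, 0.1536, 0.1787]
tool_rot: [3.141, -0.002, 2.706]
force: [0.4, -0.7, 0.3]
grip_width: 0.0858
```

Call:
{"fn": "arm_command", "kwargs": {"deltas": [[1,0.5,0.32,0.07,0,0,0.13],[1,0.5,0.32,0.07,0,0,0.13],[1,0.5,0.32,0.07,0,0,0.13],[1,0.5,0.32,0.07,0,0,0.13]]}}

```text
clock: 12.0
position: [0.4426, 0.2246, 0.1681]
tool_rot: [-3.14, -0.0, 2.597]
force: [0.1, 0.5, -0.0]
grip_width: 0.0854
```

```bash
python3 snap.py w6
```

```text
12.0 [0.4426 0.2246 0.1681] [-3.14  -0.     2.597] [ 0.13  0.61 -0.99  1.97  0.65  0.92 -0.17]
```

View pics/w6.png

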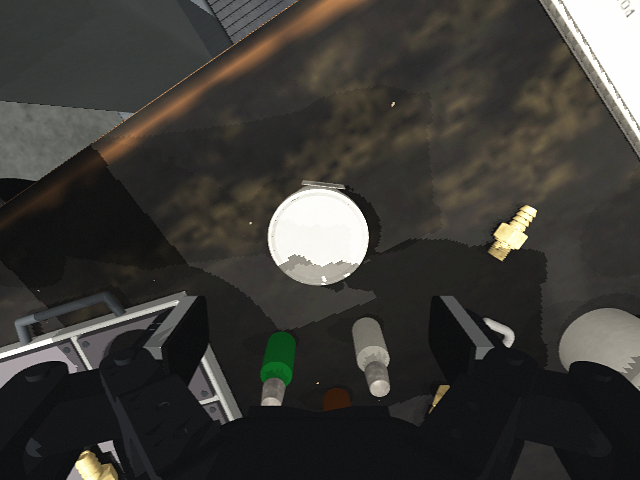

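Small tub's lid is at (318,236), centred between the jaws. Green is at (280,358), the white bottle at (371,350), and the small nipple well clear at (512,235).

```bash
python3 - <<'E'
from h import *
import pickle
c=pickle.load(open('w6.pkl','rb'))
t=onz(c,318.5,236,.066);print(t,np.linalg.norm(onz(c,268,236,.066)-onz(c,369,236,.066)))
print(deltas([t[0],t[1],.031],2.6), onz(c,376,385,.08))
E
```

```text
[0.43934198 0.22789791 0.066     ] 0.06395537472389763
[ 0.031  0.008  0.915 -0.001 -0.    -0.004] [0.54479303 0.20911379 0.08      ]
```

Call:
{"fn": "arm_command", "kwargs": {"deltas": [[1,0.025,0.008,0.4,0,0,0],[1,0.025,0.008,0.7,0,0,0],[1,0.025,0.008,0.9,0,0,0],[1,0.025,0.008,0.9,0,0,0]]}}

```text
clock: 12.55
position: [0.439, 0.2277, 0.0323]
tool_rot: [-3.139, -0.002, 2.598]
force: [0.3, 0.5, 0.8]
grip_width: 0.0854
```

Call:
{"fn": "arm_command", "kwargs": {"deltas": [[-1,0,0,0,0,0,0],[-1,0,0,0,0,0,0],[-1,0,0,0,0,0,0],[-1,0,0,0,0,0,0],[-1,0,0,0,0,0,0]], "newtons": 30}}

```text
clock: 13.18
position: [0.4403, 0.2288, 0.0352]
tool_rot: [3.14, 0.002, 2.598]
force: [-1.9, -2.4, 9.2]
grip_width: 0.0637
```

Call:
{"fn": "arm_command", "kwargs": {"deltas": [[-1,0,0,-0.3,0,0,0],[-1,0,0,-0.7,0,0,0],[-1,0,0,-0.9,0,0,0],[-1,0,0,-0.9,0,0,0]]}}

```text
clock: 13.68
position: [0.4406, 0.2291, 0.1715]
tool_rot: [3.138, 0.003, 2.598]
force: [-0.3, 0.2, -1.8]
grip_width: 0.0629
```

```bash
python3 snap.py w7;  python3 - <<'E'
from h import *
cv2.imwrite('pics/s7.png',cams.grab_frame('scene'))
s=telemetry.observe();p=s['position'];y=s['tool_rot'][2]
T=[([.46,.13,.19],2.6),([.476,.0325,.17],2.6),([.476,.0325,.05],2.6)]
for t,yy in T:
    print(deltas(t,yy,p,[np.pi,0,y])); p,y=t,yy
E
```

```text
13.675 [0.4406 0.2291 0.1715] [3.138e+00 3.000e-03 2.598e+00] [ 0.13  0.6  -0.99  1.98  0.65  0.91 -0.18]
[-0.455 -0.491 -0.14  -0.     0.    -0.003]
[-0.426 -0.502  0.133  0.     0.     0.   ]
[-0.  -0.   0.8  0.   0.   0. ]
```

View pics/w7.png

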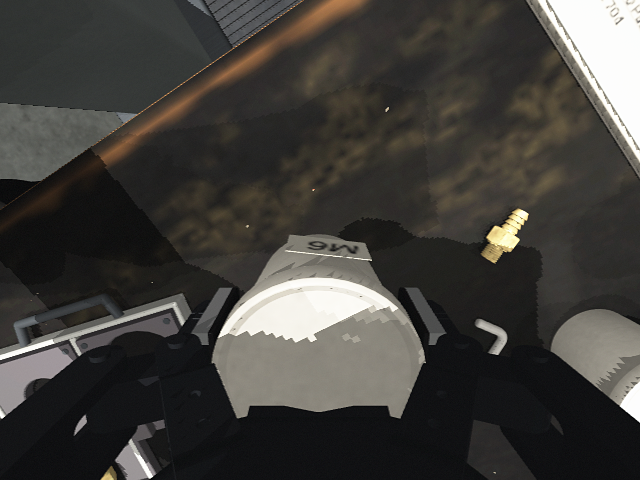

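View pics/s7.png

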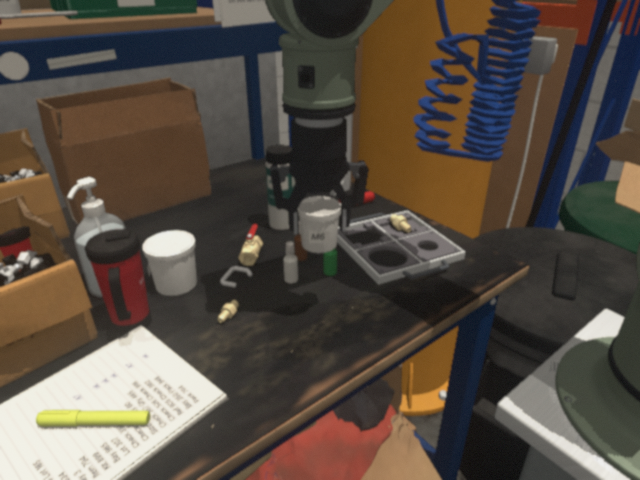

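Tub is held level. Opening is 63 mm, so the pads bear near the lid rim. I'm carrying it to the large well.

Call:
{"fn": "arm_command", "kwargs": {"deltas": [[-1,-0.455,-0.49,-0.14,0,0,0],[-1,-0.455,-0.49,-0.14,0,0,0],[-1,-0.455,-0.49,-0.14,0,0,0],[-1,-0.455,-0.49,-0.14,0,0,0]]}}

```text
clock: 14.28
position: [0.4596, 0.1309, 0.1893]
tool_rot: [-3.141, -0.001, 2.599]
force: [-0.8, 0.5, -1.4]
grip_width: 0.0633
```

Call:
{"fn": "arm_command", "kwargs": {"deltas": [[-1,-0.425,-0.5,0.13,0,0,0],[-1,-0.425,-0.5,0.13,0,0,0],[-1,-0.425,-0.5,0.13,0,0,0],[-1,-0.425,-0.5,0.13,0,0,0],[-1,-0.425,-0.5,0.13,0,0,0]]}}

```text
clock: 14.9
position: [0.4757, 0.035, 0.1704]
tool_rot: [3.141, -0.0, 2.601]
force: [-0.1, -0.2, -1.5]
grip_width: 0.0631
```

```bash
python3 snap.py w8;  python3 - <<'E'
from h import *
print(deltas([.476,.0325,.06],2.6))
E
```

```text
14.9 [0.4757 0.035  0.1704] [ 3.141 -0.     2.601] [ 0.55  0.58 -1.01  2.02  0.64  0.89  0.22]
[-0.01  -0.012  0.736  0.     0.     0.001]
```

View pics/w8.png

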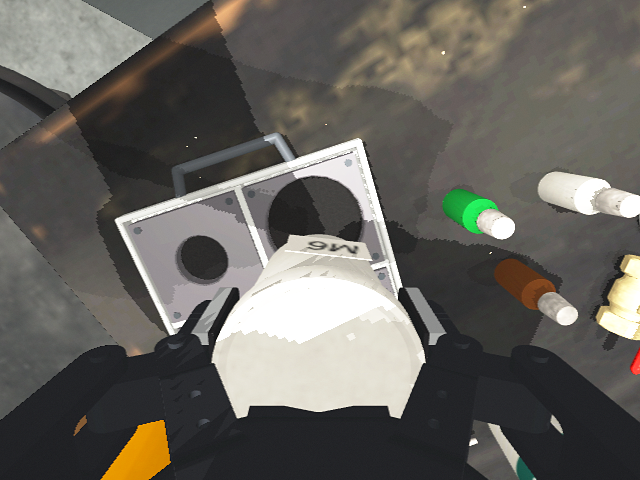

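Call:
{"fn": "arm_command", "kwargs": {"deltas": [[-1,-0.01,-0.012,0.4,0,0,0],[-1,-0.01,-0.012,0.65,0,0,0],[-1,-0.01,-0.012,0.76,0,0,0],[-1,-0.01,-0.012,0.8,0,0,0],[-1,-0.01,-0.012,0.82,0,0,0],[-1,-0.01,-0.012,0.82,0,0,0]]}}

```text
clock: 15.7
position: [0.4764, 0.0314, 0.0478]
tool_rot: [3.141, 0.001, 2.599]
force: [0.1, 0.2, -1.5]
grip_width: 0.0636
```

```bash
python3 -c "
from h import *
print(telemetry.observe()['force'],deltas([.476,.0325,.043],2.6))"
```

```text
[ 0.13128946  0.24150579 -1.5230882 ] [ 0.006  0.005  0.032  0.001  0.001 -0.002]
```

Call:
{"fn": "arm_command", "kwargs": {"deltas": [[-1,0,0,0.01,0,0,0],[-1,0,0,0.02,0,0,0],[-1,0,0,0.028,0,0,0],[-1,0,0,0.028,0,0,0]]}}

```text
clock: 16.2
position: [0.4761, 0.0312, 0.0432]
tool_rot: [-3.141, 0.0, 2.598]
force: [-0.0, -0.8, 4.0]
grip_width: 0.0634
```

Contact with the floor (the sign of the force changed). I'm releasing and rising.

Call:
{"fn": "arm_command", "kwargs": {"deltas": [[1,0,0,0,0,0,0],[1,0,0,0,0,0,0],[1,0,0,0,0,0,0],[1,0,0,0,0,0,0],[1,0,0,-0.2,0,0,0],[1,0,0,-0.5,0,0,0],[1,0,0,-0.9,0,0,0],[1,0,0,-0.9,0,0,0]]}}

```text
clock: 17.2
position: [0.4776, 0.0315, 0.1814]
tool_rot: [3.139, 0.005, 2.598]
force: [0.3, -0.2, -1.7]
grip_width: 0.0858
```

```bash
python3 snap.py w9;  python3 - <<'E'
from h import *
import pickle
c=pickle.load(open('w9.pkl','rb'))
s=telemetry.observe();p=s['position'];y=s['tool_rot'][2]
T=[([.52,.12,.2],2.6),([.54,.19,.2],2.6)]
for t,yy in T:
    print(deltas(t,yy,p,[np.pi,0,y])); p,y=t,yy
E
```

```text
17.2 [0.4776 0.0315 0.1814] [3.139 0.005 2.598] [ 0.57  0.56 -1.02  2.01  0.62  0.91  0.24]
[ 0.061  0.657 -0.137  0.     0.    -0.003]
[0.126 0.469 0.    0.    0.    0.   ]
```

View pics/w9.png

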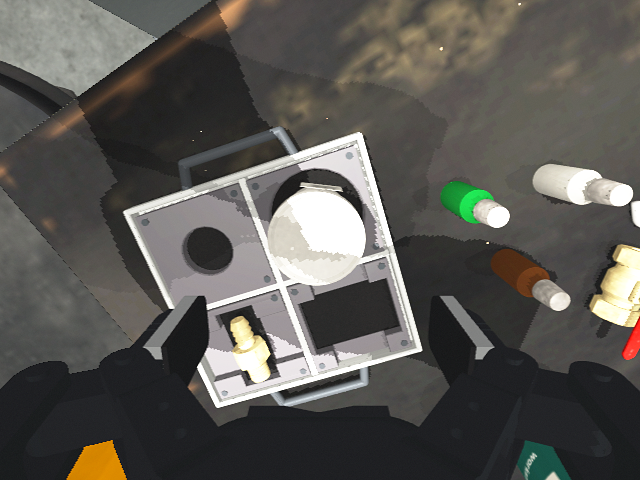

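Tub is in its well, lid at (317,237). The valve body is at (620,290). The white bottle is next.

```bash
python3 - <<'E'
from h import *
import pickle
c=pickle.load(open('w9.pkl','rb'))
print('tub',onz(c,317,236.5,.074),'nip',onz(c,251,348,.0215), 'white cap', onz(c,621,194,.08),'green',onz(c,497,214,.08),'brown',onz(c,560,297,.08))
s=telemetry.observe();p=s['position'];y=s['tool_rot'][2]
T=[([.50,.12,.22],2.15),([.549,.207,.2],1.71)]
for t,yy in T:
    print(deltas(t,yy,p,[np.pi,0,y])); p,y=t,yy
E
```

```text
tub [0.47608434 0.03306552 0.074     ] nip [ 0.54598098 -0.07652098  0.0215    ] white cap [0.54789756 0.20726298 0.08      ] green [0.52009319 0.13716938 0.08      ] brown [0.59402403 0.15025055 0.08      ]
[ 0.175  0.588 -0.27   0.    -0.     0.57 ]
[ 0.307  0.591  0.133  0.    -0.     0.56 ]
```

Call:
{"fn": "arm_command", "kwargs": {"deltas": [[0.4,0.175,0.59,-0.27,0,0,0.57],[0.4,0.175,0.59,-0.27,0,0,0.57],[0.4,0.175,0.59,-0.27,0,0,0.57],[0.4,0.175,0.59,-0.27,0,0,0.57]]}}

```text
clock: 17.75
position: [0.4989, 0.1207, 0.2177]
tool_rot: [-3.14, -0.0, 2.152]
force: [0.1, -0.1, -1.1]
grip_width: 0.0597
```

Call:
{"fn": "arm_command", "kwargs": {"deltas": [[0.4,0.31,0.59,0.13,0,0,0.56],[0.4,0.31,0.59,0.13,0,0,0.56],[0.4,0.31,0.59,0.13,0,0,0.56],[0.4,0.31,0.59,0.13,0,0,0.56],[0.4,0.31,0.59,0.13,0,0,0.56]]}}

```text
clock: 18.38
position: [0.5478, 0.2071, 0.1987]
tool_rot: [-3.141, 0.0, 1.713]
force: [-0.7, -0.1, -0.2]
grip_width: 0.0594
```

```bash
python3 snap.py w10
```

```text
18.375 [0.5478 0.2071 0.1987] [-3.141  0.     1.713] [ 0.06  0.62 -0.76  1.73  0.5   1.   -0.75]
```

View pics/w10.png

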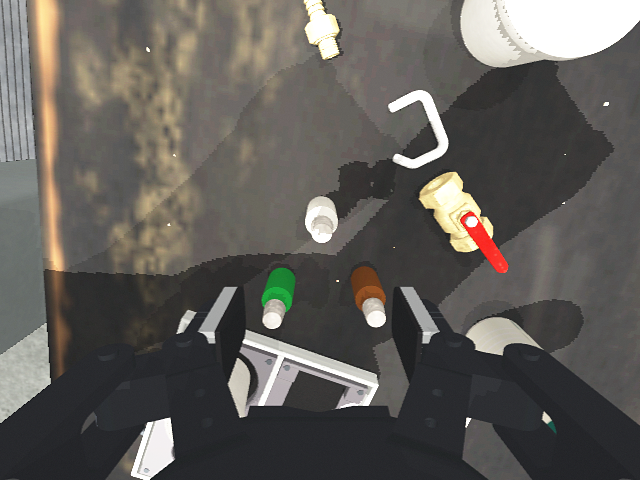

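White bottle's cap is at (322,231), with green (274,300) and brown (370,298) on the other side. The valve body runs from (441,185) to (472,240), with the lever from stem (471,221) to tip (503,269). The hook is at (420,130), and the small nipple at (322,30).

```bash
python3 - <<'E'
from h import *
import pickle
c=pickle.load(open('w10.pkl','rb'))
t=onz(c,321,234,.08);print('cap',t,'green',onz(c,272,318,.08),'brown',onz(c,375,318,.08))
st=onz(c,471,221,.045);tip=onz(c,504,268,.045);print('stem',st,'tip',tip,np.linalg.norm(tip-st),np.arctan2(*(tip-st)[[1,0]]))
e1=onz(c,440,184,.016);e2=onz(c,473,243,.016);print(e1,e2,np.linalg.norm(e2-e1),(e1+e2)/2,np.arctan2(*(e2-e1)[[1,0]]))
print([onz(c,*q,.004) for q in [(391,107),(429,92),(446,146),(412,166),(395,159)]])
print(deltas([t[0],t[1],.036],1.713))
im=cv2.imread('pics/w10.png');cv2.imwrite('pics/c10.png',cv2.resize(im[60:300,290:530],None,fx=2.5,fy=2.5,interpolation=2))
E
```

```text
cap [0.55004165 0.20935659 0.08      ] green [0.52390382 0.1417179  0.08      ] brown [0.59784747 0.1522437  0.08      ]
stem [0.66430928 0.2261427  0.045     ] tip [0.70006049 0.19232329 0.045     ] 0.04921281635122486 -0.7576378471720424
[0.64415928 0.24784354 0.016     ] [0.68404961 0.20207395 0.016     ] 0.06071320870488843 [0.66410444 0.22495874 0.016     ] -0.8539257618724869
[array([0.59456159, 0.30220196, 0.004     ]), array([0.62255561, 0.31770031, 0.004     ]), array([0.64594995, 0.27840626, 0.004     ]), array([0.62132424, 0.25826619, 0.004     ]), array([0.60593649, 0.26195508, 0.004     ])]
[ 1.300e-02  1.700e-02  1.086e+00 -1.000e-03  0.000e+00 -1.000e-03]
```

View pics/c10.png

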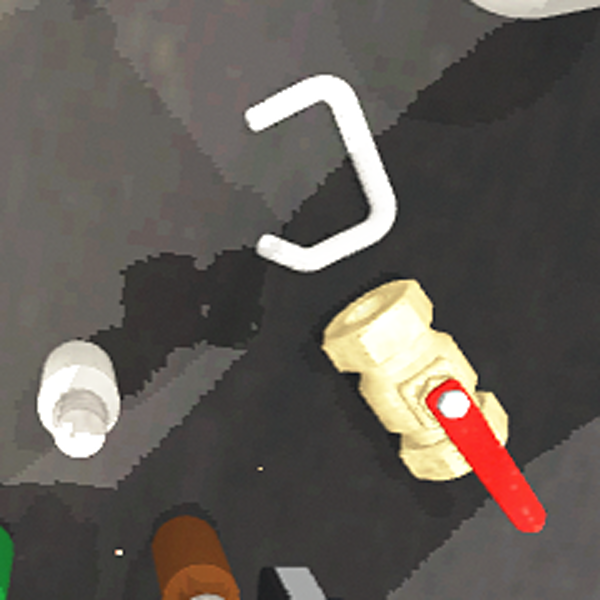

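Call:
{"fn": "arm_command", "kwargs": {"deltas": [[0.4,0.01,0.012,0.4,0,0,0],[0.4,0.01,0.012,0.8,0,0,0],[0.4,0.01,0.012,1,0,0,0],[0.4,0.01,0.012,1,0,0,0]]}}

```text
clock: 18.92
position: [0.5484, 0.2089, 0.0475]
tool_rot: [-3.138, 0.001, 1.712]
force: [0.6, -0.1, 0.8]
grip_width: 0.0598
```

Call:
{"fn": "arm_command", "kwargs": {"deltas": [[0.4,0,0,0.06,0,0,0],[-1,0,0,0.06,0,0,0],[-1,0,0,0.06,0,0,0],[-1,0,0,0.06,0,0,0],[-1,0,0,0.06,0,0,0],[-1,0,0,0.06,0,0,0]], "newtons": 25}}

```text
clock: 19.68
position: [0.5499, 0.2098, 0.041]
tool_rot: [3.14, -0.0, 1.711]
force: [-1.2, -1.1, 7.1]
grip_width: 0.0239
```

Call:
{"fn": "arm_command", "kwargs": {"deltas": [[-1,0,0,-0.3,0,0,0],[-1,0,0,-0.7,0,0,0],[-1,0,0,-1,0,0,0],[-1,0,0,-1,0,0,0]]}}

```text
clock: 20.18
position: [0.5508, 0.2104, 0.1939]
tool_rot: [3.136, -0.001, 1.711]
force: [-0.4, -0.9, -0.6]
grip_width: 0.0242
```

```bash
python3 snap.py w11
```

```text
20.175 [0.5508 0.2104 0.1939] [ 3.136e+00 -1.000e-03  1.711e+00] [ 0.05  0.63 -0.76  1.73  0.51  0.99 -0.76]
```

View pics/w11.png

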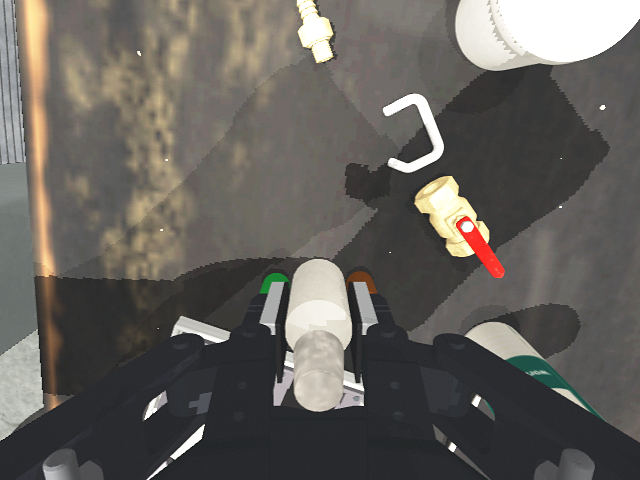

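Bottle held upright at (318,330). I'm carrying it to the small well.

```bash
python3 - <<'E'
from h import *
s=telemetry.observe();p=s['position'];y=s['tool_rot'][2]
T=[([.51,.09,.2],1.71),([.48,-.02,.19],1.71),([.455,-.0585,.16],1.71)]
for t,yy in T:
    print(deltas(t,yy,p,[np.pi,0,y])); p,y=t,yy
E
```

```text
[-0.753 -0.376 -0.055  0.    -0.     0.001]
[-0.698 -0.3    0.067  0.     0.     0.   ]
[-0.231 -0.201  0.2    0.     0.     0.   ]
```

Call:
{"fn": "arm_command", "kwargs": {"deltas": [[-1,-0.75,-0.38,-0.05,0,0,0],[-1,-0.75,-0.38,-0.05,0,0,0],[-1,-0.75,-0.38,-0.05,0,0,0]]}}

```text
clock: 20.6
position: [0.5075, 0.0853, 0.1967]
tool_rot: [-3.139, 0.003, 1.705]
force: [0.4, 1.4, 0.0]
grip_width: 0.0245
```

Call:
{"fn": "arm_command", "kwargs": {"deltas": [[-1,-0.7,-0.3,0.07,0,0,0],[-1,-0.7,-0.3,0.07,0,0,0],[-1,-0.7,-0.3,0.07,0,0,0]]}}

```text
clock: 20.98
position: [0.4775, -0.0234, 0.1859]
tool_rot: [-3.139, 0.001, 1.706]
force: [0.1, 0.4, 0.1]
grip_width: 0.0244
```

Call:
{"fn": "arm_command", "kwargs": {"deltas": [[-1,-0.23,-0.2,0.2,0,0,0],[-1,-0.23,-0.2,0.2,0,0,0],[-1,-0.23,-0.2,0.2,0,0,0],[-1,-0.23,-0.2,0.2,0,0,0]]}}

```text
clock: 21.48
position: [0.4547, -0.0571, 0.1574]
tool_rot: [3.141, -0.0, 1.713]
force: [0.6, 0.8, -0.4]
grip_width: 0.0245
```

```bash
python3 snap.py w12; python3 -c "
from h import *
print(deltas([.455,-.0585,.054],1.71))"
```

```text
21.475 [ 0.4547 -0.0571  0.1574] [ 3.141 -0.     1.713] [ 0.59  0.49 -0.77  2.08  0.5   0.75 -0.35]
[-0.009  0.001  0.689  0.001 -0.     0.003]
```

View pics/w12.png

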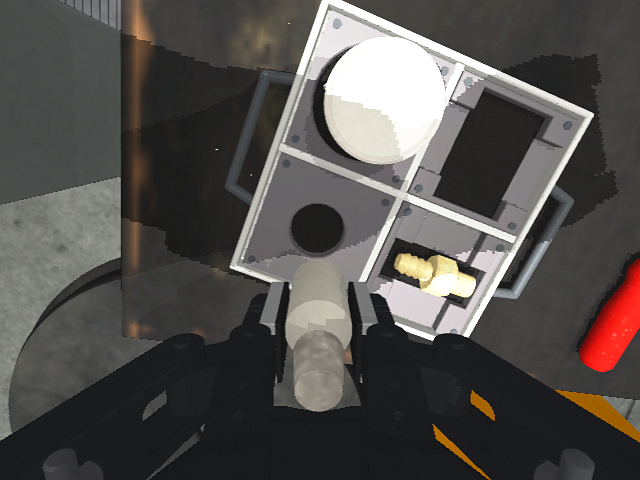

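```bash
python3 -c "
from h import *
import pickle
c=pickle.load(open('w12.pkl','rb'));print(onz(c,317,229,.018),onz(c,383,100,.074))"
```

```text
[ 0.45463055 -0.0570647   0.018     ] [0.47721264 0.03212617 0.074     ]
```

Call:
{"fn": "arm_command", "kwargs": {"deltas": [[-1,-0.01,0,0.35,0,0,0],[-1,-0.01,0,0.6,0,0,0],[-1,-0.01,0,0.68,0,0,0],[-1,-0.01,0,0.7,0,0,0],[-1,-0.01,0,0.7,0,0,0]]}}

```text
clock: 22.15
position: [0.4549, -0.0597, 0.0531]
tool_rot: [3.14, 0.0, 1.711]
force: [0.6, 0.0, 0.2]
grip_width: 0.0242
```

Call:
{"fn": "arm_command", "kwargs": {"deltas": [[-1,0,0,0.01,0,0,0],[-1,0,0,0.02,0,0,0],[-1,0,0,0.025,0,0,0],[-1,0,0,0.025,0,0,0]]}}

```text
clock: 22.65
position: [0.4545, -0.0599, 0.049]
tool_rot: [3.141, 0.001, 1.711]
force: [-3.4, -0.3, 14.9]
grip_width: 0.0242
```

Floor contact. I'm opening, then rising.

Call:
{"fn": "arm_command", "kwargs": {"deltas": [[0,0,0,0,0,0,0],[0,0,0,0,0,0,0],[0,0,0,0,0,0,0],[0,0,0,0,0,0,0],[0,0,0,-0.25,0,0,0],[0,0,0,-0.6,0,0,0],[0,0,0,-0.95,0,0,0],[0,0,0,-0.95,0,0,0]]}}

```text
clock: 23.65
position: [0.4556, -0.06, 0.1938]
tool_rot: [3.137, 0.002, 1.71]
force: [0.7, -0.4, -0.8]
grip_width: 0.0423
```

```bash
python3 snap.py w13;python3 - <<'E'
from h import *
s=telemetry.observe();p=s['position'];y=s['tool_rot'][2]
T=[([.52,.05,.22],1.5),([.59,.14,.22],1.1),([.64,.2,.2],.77)]
for t,yy in T:
    print(deltas(t,yy,p,[np.pi,0,y])); p,y=t,yy
E
```

```text
23.65 [ 0.4556 -0.06    0.1938] [3.137e+00 2.000e-03 1.710e+00] [ 0.65  0.44 -0.82  2.05  0.44  0.83 -0.29]
[ 0.667  0.533 -0.187  0.    -0.     0.268]
[ 0.632  0.423  0.     0.    -0.     0.509]
[ 0.508  0.116  0.133  0.    -0.     0.42 ]
```

View pics/w13.png

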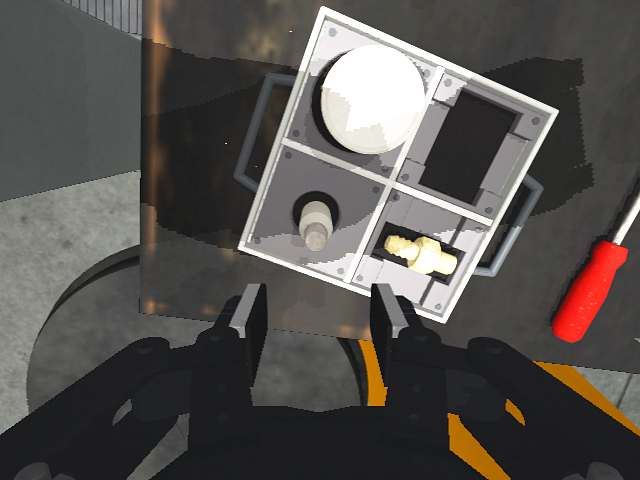

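Bottle stands in its well at (316,222). The valve is last.

```bash
python3 - <<'E'
from h import *
s=telemetry.observe();p=s['position'];y=s['tool_rot'][2]
T=[([.52,.05,.22],1.9),([.60,.15,.22],2.15),([.664,.225,.17],2.33)]
for t,yy in T:
    print(deltas(t,yy,p,[np.pi,0,y])); p,y=t,yy
E
```

```text
[ 0.667  0.533 -0.187  0.     0.    -0.242]
[ 0.458  0.72   0.    -0.     0.    -0.318]
[ 0.185  0.631  0.333  0.     0.    -0.229]
```

Call:
{"fn": "arm_command", "kwargs": {"deltas": [[0.4,0.67,0.53,-0.19,0,0,-0.24],[0.4,0.67,0.53,-0.19,0,0,-0.24],[0.4,0.67,0.53,-0.19,0,0,-0.24]]}}

```text
clock: 24.08
position: [0.5198, 0.0551, 0.2189]
tool_rot: [3.141, -0.002, 1.904]
force: [-0.3, -0.9, -1.1]
grip_width: 0.0593
```

Call:
{"fn": "arm_command", "kwargs": {"deltas": [[0.4,0.46,0.72,0,0,0,-0.32],[0.4,0.46,0.72,0,0,0,-0.32],[0.4,0.46,0.72,0,0,0,-0.32]]}}

```text
clock: 24.45
position: [0.599, 0.1546, 0.2172]
tool_rot: [-3.141, -0.003, 2.155]
force: [-1.0, 0.5, -0.8]
grip_width: 0.06
```

Call:
{"fn": "arm_command", "kwargs": {"deltas": [[0.4,0.19,0.63,0.33,0,0,-0.23],[0.4,0.19,0.63,0.33,0,0,-0.23],[0.4,0.19,0.63,0.33,0,0,-0.23],[0.4,0.19,0.63,0.33,0,0,-0.23],[0.4,0.19,0.63,0.33,0,0,-0.23]]}}

```text
clock: 25.08
position: [0.6622, 0.2252, 0.1703]
tool_rot: [-3.141, 0.001, 2.33]
force: [-0.0, -0.5, 0.7]
grip_width: 0.0596
```

```bash
python3 snap.py w14
```

```text
25.075 [0.6622 0.2252 0.1703] [-3.141e+00  1.000e-03  2.330e+00] [ 0.06  0.86 -0.85  1.42  0.67  1.17 -0.12]
```

View pics/w14.png

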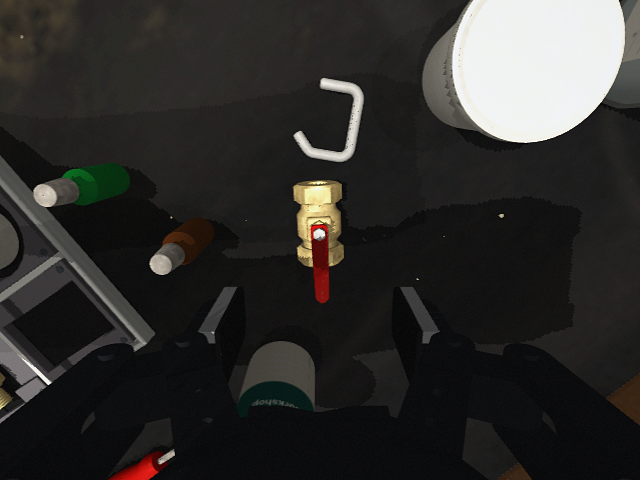

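Valve is centred at (319,225), axis vertical in the picture, lever towards (322,300). The hook at (335,125) is clear of the jaws, and the flask is below at (278,375).

```bash
python3 - <<'E'
from h import *
import pickle
a=cams.get_calibration('scene');b=cams.get_calibration('side')
o1,d1=ray(a,280,155);o2,d2=ray(b,429,212);x=np.linalg.lstsq(np.stack([d1,-d2],1),o2-o1,rcond=None)[0];print('flask',o1+d1*x[0],o2+d2*x[1])
c=pickle.load(open('w14.pkl','rb'))
e1=onz(c,318,182,.016);e2=onz(c,320,266,.016);print(np.linalg.norm(e1-e2),(e1+e2)/2,np.arctan2(*(e2-e1)[[1,0]]))
w1=onz(c,299,222,.016);w2=onz(c,341,222,.016);print('waist',w1,w2,np.linalg.norm(w1-w2),(w1+w2)/2)
st=onz(c,319.5,234,.045);print('stem',st)
print(deltas([*((e1+e2)/2)[:2],.024],2.33))
E
```

```text
flask [0.73599886 0.09489963 0.16393225] [0.73689829 0.09549756 0.16508435]
0.06694304836233274 [0.66467825 0.22510294 0.016     ] -0.7882539834261577
waist [0.65164323 0.21641111 0.016     ] [0.6751307 0.2386821 0.016    ] 0.03236754979824127 [0.66338696 0.22754661 0.016     ]
stem [0.66401007 0.22618204 0.045     ]
[-0.011  0.01   0.976  0.     0.001  0.   ]
```

Call:
{"fn": "arm_command", "kwargs": {"deltas": [[0.4,-0.01,0.01,0.35,0,0,0],[0.4,-0.01,0.01,0.7,0,0,0],[0.4,-0.01,0.01,0.9,0,0,0],[0.4,-0.01,0.01,0.97,0,0,0],[0.4,-0.01,0.01,0.97,0,0,0]]}}

```text
clock: 25.75
position: [0.6646, 0.2264, 0.025]
tool_rot: [3.141, 0.0, 2.331]
force: [0.6, 0.1, 0.4]
grip_width: 0.0596
```

Call:
{"fn": "arm_command", "kwargs": {"deltas": [[-1,0,0,0,0,0,0],[-1,0,0,0,0,0,0],[-1,0,0,0,0,0,0],[-1,0,0,0,0,0,0],[-1,0,0,0,0,0,0]], "newtons": 40}}

```text
clock: 26.38
position: [0.665, 0.2268, 0.0259]
tool_rot: [3.14, 0.001, 2.331]
force: [-2.2, -1.3, 8.3]
grip_width: 0.0265
```

Call:
{"fn": "arm_command", "kwargs": {"deltas": [[-1,0,0,-0.2,0,0,0],[-1,0,0,-0.6,0,0,0],[-1,0,0,-1,0,0,0],[-1,0,0,-1,0,0,0]]}}

```text
clock: 26.88
position: [0.666, 0.2278, 0.18]
tool_rot: [3.135, 0.003, 2.331]
force: [-0.0, 0.2, -2.6]
grip_width: 0.0266
```

```bash
python3 snap.py w15; python3 - <<'E'
from h import *
s=telemetry.observe();p=s['position'];y=s['tool_rot'][2]
T=[([.63,.16,.19],2.0),([.59,.07,.18],1.6),([.5675,.0115,.15],1.342)]
for t,yy in T:
    print(deltas(t,yy,p,[np.pi,0,y])); p,y=t,yy
E
```

```text
26.875 [0.666  0.2278 0.18  ] [3.135e+00 3.000e-03 2.331e+00] [ 0.06  0.85 -0.86  1.4   0.66  1.18 -0.11]
[-0.162 -0.477 -0.087  0.    -0.     0.422]
[-0.435 -0.492  0.067  0.    -0.     0.509]
[-0.385 -0.161  0.2    0.    -0.     0.328]
```

View pics/w15.png

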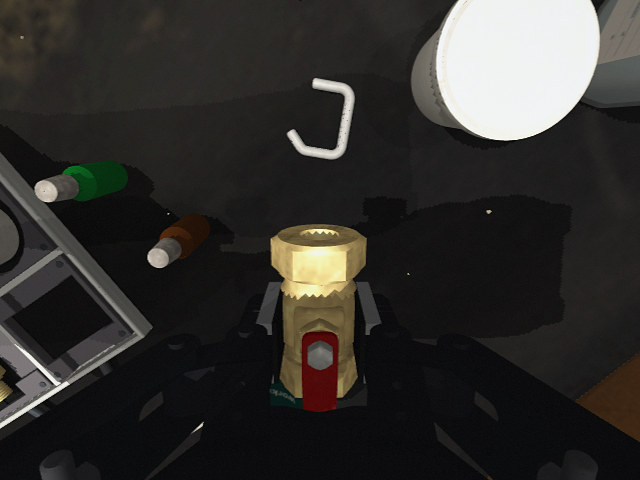

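Valve held by the waist at (319,310), level. I'm carrying it to the wide slot.

Call:
{"fn": "arm_command", "kwargs": {"deltas": [[-1,-0.16,-0.48,-0.09,0,0,0.42],[-1,-0.16,-0.48,-0.09,0,0,0.42],[-1,-0.16,-0.48,-0.09,0,0,0.42],[-1,-0.16,-0.48,-0.09,0,0,0.42]]}}

```text
clock: 27.42
position: [0.6287, 0.1605, 0.1872]
tool_rot: [-3.141, -0.001, 2.006]
force: [-0.5, 0.2, -2.3]
grip_width: 0.0267
```

Call:
{"fn": "arm_command", "kwargs": {"deltas": [[-1,-0.43,-0.49,0.07,0,0,0.51],[-1,-0.43,-0.49,0.07,0,0,0.51],[-1,-0.43,-0.49,0.07,0,0,0.51],[-1,-0.43,-0.49,0.07,0,0,0.51]]}}

```text
clock: 27.92
position: [0.5892, 0.0717, 0.1772]
tool_rot: [-3.142, -0.001, 1.605]
force: [0.4, 0.4, -1.1]
grip_width: 0.0262
```

Call:
{"fn": "arm_command", "kwargs": {"deltas": [[-1,-0.38,-0.16,0.2,0,0,0.33],[-1,-0.38,-0.16,0.2,0,0,0.33],[-1,-0.38,-0.16,0.2,0,0,0.33],[-1,-0.38,-0.16,0.2,0,0,0.33],[-1,-0.38,-0.16,0.2,0,0,0.33]]}}

```text
clock: 28.55
position: [0.567, 0.0138, 0.1475]
tool_rot: [3.141, -0.001, 1.345]
force: [0.4, -0.1, -1.6]
grip_width: 0.0265
```

```bash
python3 snap.py w16; python3 -c "
from h import *
print(deltas([.5675,.0115,.042],1.342))"
```

```text
28.55 [0.567  0.0138 0.1475] [ 3.141e+00 -1.000e-03  1.345e+00] [ 0.34  0.64 -0.66  1.82  0.5   0.86 -0.8 ]
[-0.012  0.006  0.703  0.    -0.001  0.003]
```

View pics/w16.png

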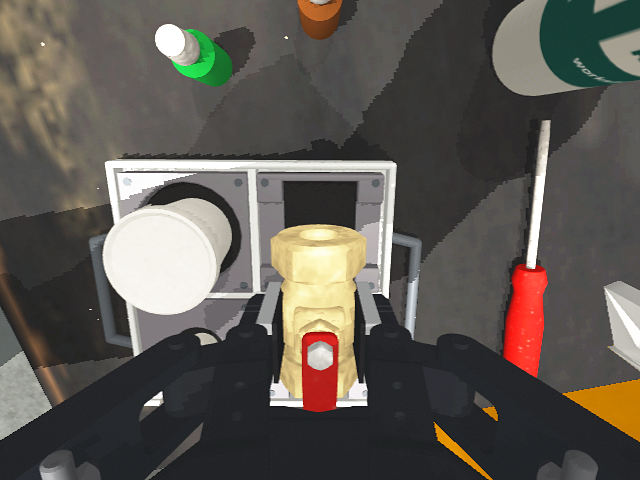

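The valve is aligned with the wide slot, whose visible end spans x 283–357 at y 180. I'm lowering it.

Call:
{"fn": "arm_command", "kwargs": {"deltas": [[-1,-0.01,0,0.35,0,0,0],[-1,-0.01,0,0.6,0,0,0],[-1,-0.01,0,0.68,0,0,0],[-1,-0.01,0,0.7,0,0,0],[-1,-0.01,0,0.7,0,0,0]]}}

```text
clock: 29.22
position: [0.567, 0.0113, 0.0435]
tool_rot: [3.14, -0.0, 1.342]
force: [1.3, -0.1, -1.1]
grip_width: 0.0265
```

Call:
{"fn": "arm_command", "kwargs": {"deltas": [[-1,0,0,0.02,0,0,0],[-1,0,0,0.035,0,0,0],[-1,0,0,0.045,0,0,0],[-1,0,0,0.045,0,0,0]]}}

```text
clock: 29.72
position: [0.5662, 0.0111, 0.0355]
tool_rot: [-3.141, 0.0, 1.342]
force: [0.7, -0.3, -1.1]
grip_width: 0.0263
```

Call:
{"fn": "arm_command", "kwargs": {"deltas": [[-1,0,0,0.005,0,0,0],[-1,0,0,0.01,0,0,0],[-1,0,0,0.01,0,0,0]]}}

```text
clock: 30.1
position: [0.5663, 0.0112, 0.0341]
tool_rot: [-3.142, -0.0, 1.342]
force: [-0.3, -0.6, -1.7]
grip_width: 0.0264
```

Call:
{"fn": "arm_command", "kwargs": {"deltas": [[-1,0,0,0.005,0,0,0],[-1,0,0,0.008,0,0,0],[-1,0,0,0.008,0,0,0]]}}

```text
clock: 30.48
position: [0.5664, 0.0112, 0.0338]
tool_rot: [3.141, 0.0, 1.342]
force: [-6.9, 0.4, 18.3]
grip_width: 0.0263
```

Seated on the floor. I'm opening partway (the tub is next door) and rising.

Call:
{"fn": "arm_command", "kwargs": {"deltas": [[0.1,0,0,0,0,0,0],[0.1,0,0,0,0,0,0],[0.1,0,0,0,0,0,0],[0.1,0,0,0,0,0,0],[0.1,0,0,-0.2,0,0,0],[0.1,0,0,-0.5,0,0,0],[0.1,0,0,-0.9,0,0,0],[0.1,0,0,-0.9,0,0,0]]}}

```text
clock: 31.48
position: [0.5681, 0.0114, 0.1718]
tool_rot: [3.136, -0.001, 1.342]
force: [-0.0, -0.9, -0.9]
grip_width: 0.0471
```

Call:
{"fn": "arm_command", "kwargs": {"deltas": [[0.1,-0.2,0,-0.7,0,0,0],[0.1,-0.2,0,-0.7,0,0,0],[0.1,-0.2,0,-0.7,0,0,0]]}}

```text
clock: 31.85
position: [0.5604, -0.019, 0.2753]
tool_rot: [3.138, -0.0, 1.34]
force: [0.4, 0.3, -0.4]
grip_width: 0.047
```

```bash
python3 snap.py w17; python3 -c "
from h import *
cv2.imwrite('pics/s17.png',cams.grab_frame('scene'))"
```

```text
31.85 [ 0.5604 -0.019   0.2753] [ 3.138 -0.     1.34 ] [ 0.47  0.48 -0.75  1.72  0.36  1.09 -0.63]
```

View pics/w17.png

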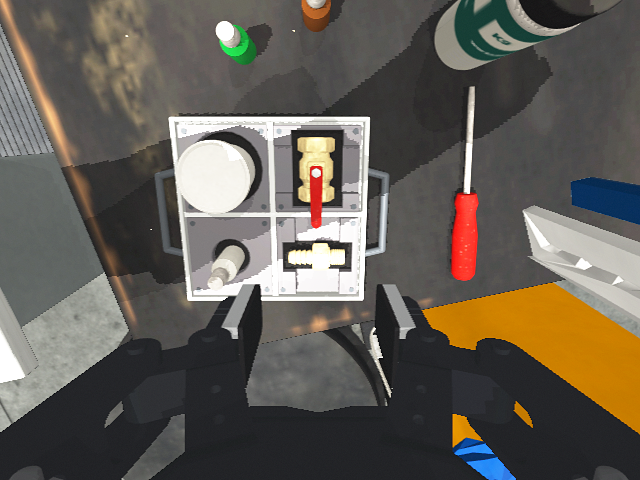

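View pics/s17.png

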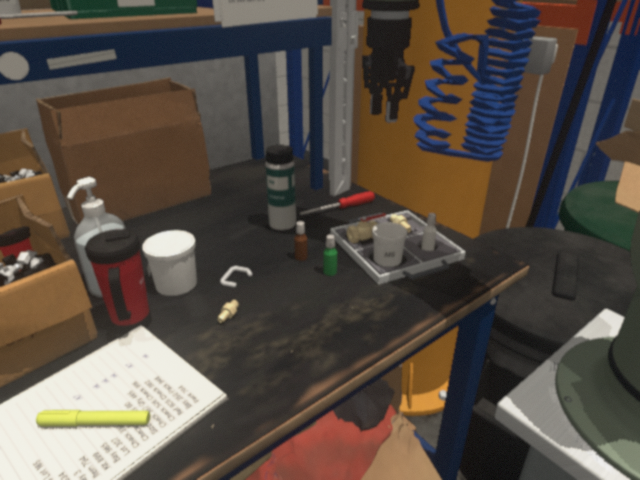

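All four parts sit in the tray: tub lid (216,176), valve (316,170), bottle cap (218,280), nipple (316,257). In the scene view the smaller nipple (228,311) and larger tub (170,262) are unmoved. Now a numeric check.

```bash
python3 - <<'E'
from h import *
import pickle
c=pickle.load(open('w17.pkl','rb'))
P=np.array([onz(c,*q,.018)[:2] for q in [(170,117),(369,117),(362,299),(189,300)]]);o=P.mean(0)
w=-.229;ux=np.array([np.cos(w),np.sin(w)]);uy=np.array([-ux[1],ux[0]])
print('tray',o,[np.linalg.norm(P[i]-P[i-1]).round(4) for i in range(4)])
for n,px,z,sx,sy in [('tub',(216,176),.074,-1,1),('valve stem',(316,173),.053,1,1),('valve body',(317,171),.026,1,1),('bottle',(218,279),.088,-1,-1),('nipple',(316.5,257.5),.0215,1,-1)]:
    p=onz(c,*px,z)[:2]; k=o+.047*(sx*ux+sy*uy); print(n,p.round(4),'err mm',((p-k)*1000).round(1),np.linalg.norm(p-k).round(4))
a=cv2.imread('pics/scene0.png');b=cv2.imread('pics/s17.png');print(cv2.absdiff(a,b)[220:330,135:245].max(2).mean())
im=cv2.imread('pics/w17.png');cv2.imwrite('pics/c17.png',cv2.resize(im[105:310,155:395],None,fx=2.8,fy=2.8,interpolation=2))
cv2.imwrite('pics/side17.png',cv2.resize(cams.grab_frame('side')[200:420,220:400],None,fx=2.7,fy=2.7,interpolation=2))
E
```

```text
tray [ 0.51196048 -0.02342882] [np.float64(0.1953), np.float64(0.1943), np.float64(0.1945), np.float64(0.1937)]
tub [0.4824 0.0317] err mm [ 5.5 -1.3] 0.0057
valve stem [0.567 0.012] err mm [-1.4  0.3] 0.0015
valve body [0.5677 0.0107] err mm [-0.7 -0.9] 0.0012
bottle [ 0.4603 -0.056 ] err mm [4.8 2.5] 0.0054
nipple [ 0.5458 -0.0792] err mm [-1.2  0.6] 0.0014
2.6334710743801653
```

View pics/c17.png

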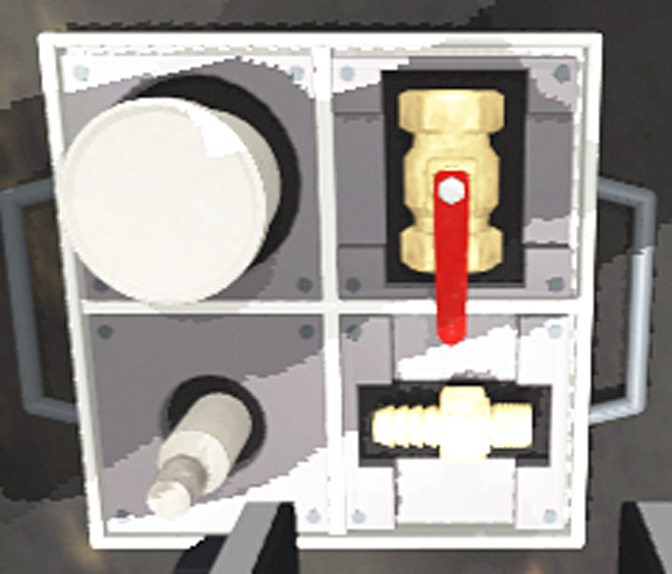

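View pics/side17.png

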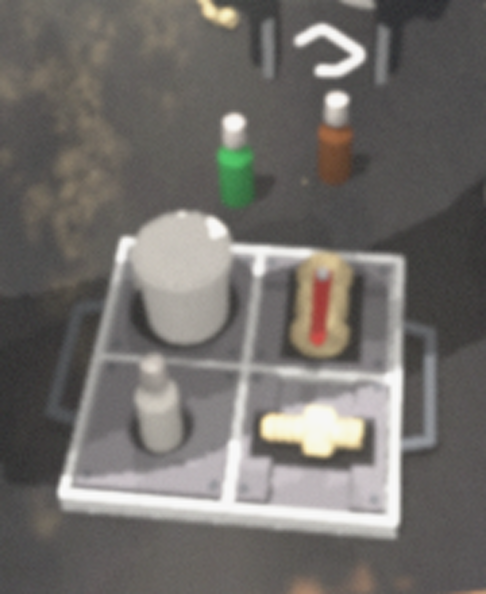

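```bash
python3 -c "
from h import *
print(job.job_done()); print(telemetry.observe()['clock'])"
```

```text
the job is handed in; nothing more can be done
None
the job is handed in; nothing more can be done
```

The kit is made up in the tray and handed in, at about 32 s on the robot's clock. The hand-in gave no verdict. The valve lies in the wide slot, the larger nipple in the narrow slot, the bottle stands in the small well and the smaller tub in the large well. All are released, with the gripper clear above them.

- **Position:** in the last wrist view the valve and nipple are within 2 mm of their nest centres. The tub and bottle read 5–6 mm off (limit 13 mm).
- **Views that disagree:** for the tub, two earlier wrist views gave about 1 mm off, so most of that reading is probably calibration error.
- **Height:** for all four parts the wrist force showed floor contact just before release. The nipple went down harder than intended, about 34 N on the whole tool (wrist limit 120 N). I did not measure seated heights separately.
- **Left alone:** the smaller nipple and the larger tub look unmoved in the scene pictures from before and after.

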